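# Fit the fresh cell in the fabric length counter

## Task

Put the thick spare cell from the card tray into the open battery bay on top of the fabric length counter: push its flat end in under the hood against the spring first, then press its nub end down until both catches hold it and it lies fully home. Go gently so that nothing in the bay is forced, and leave the thin cell and the other things on the bench where they are.

Things in the scene. Friction and masses are not known exactly. Their poses are not given: they have to be found in the camera images.
- cell: The thick cell to fit: a grey round cell, 33 mm in diameter, body 58 mm long plus a nub 9 mm in diameter and 3 mm high at one end, about 0.14 kg. Origin at the middle of the body, on its axis; +x runs along the axis towards the nub. It starts lying in one of the two places of the card tray, the thin cell in the other.
- cell_nub (a point): Centre of the end face of the thick cell's nub (32 mm from its origin along its axis).
- cell_flat (a point): Centre of the flat end of the thick cell (29 mm from its origin, the other way).
- thin_cell: The wrong, thinner cell: 26 mm in diameter, body 47 mm long plus 3 mm nub, about 0.07 kg. Origin at the middle of its axis, +x towards its nub. To be left alone.
- tray: Card tray fixed to the bench, 110 x 150 mm, floor 3 mm thick; origin under its centre. The two cells lie along its x, nubs to +x, at y = +38 and -38 mm, each between two card rails (50 mm long, tops 7 mm above the bench, 10.6 to 15.6 mm either side of the cell's axis). Side walls at y = +-75 mm are 12 mm high.
- counter: Fabric length counter: grey housing 190 x 125 x 45 mm fixed to the bench; origin under its centre. The battery bay on top (black parts, white floor) runs along its x: spring and hood at the -x end, two catches at +x, bay floor 45 mm above the bench. Measuring wheel on its +y flank (y 66 to 82 mm, top 74 mm above the bench); low display near its -x end, top 55 mm above the bench.
- spring_seat (a point): Where the centre of the cell's flat end is when home: counter x = -29 mm, 61.5 mm above the bench (16.5 above the bay floor). Low cradle rails (6.5 mm above the bay floor, 13.5 to 19.5 mm either side) at counter x = -27 to -12 mm; side guides at x = +20 to +25 mm, 17.3 mm either side, flared open above, 24 mm tall. Between them the flanks are free for fingers.
- contact (a point): Where the end of the cell's nub is when home: counter x = +32 mm, 61.5 mm above the bench. The nub stands in the gap between the two catch posts; a brass plate 24 mm tall is just behind it.
- catch (a point): Midway between the two catch tips, at their undersides: counter x = +25.5 mm, 28.9 mm above the bay floor. Posts stand 11.5 to 17.5 mm either side, inner faces x = +29; each tip is 2.5 mm thick, above it a short 65 degree ramp leans out to x = +28.5, 37.7 mm above the floor. To pass the tips the cell must be held or wedged by the ramps about 4 mm beyond home against the spring.
- spring (a joint): Travel in m of the steel spring contact, a dome of radius 6 mm on the bay's axis: 0 = relaxed, its face at counter x = -26 mm; grows as it is pushed to -x; 0.003 with the cell home; stop at 0.012. Stiffness 900 N/m.
- thread_cone: Grey cone of thread standing on the bench, 60 mm base, 135 mm tall. Bystander; origin under its centre.
- tape_roll: Roll of card-brown packing tape lying flat, 100 mm across, 48 mm tall. Bystander; origin under its centre.
- bay_cover: The bay's flat grey cover, 85 x 50 x 6 mm, lying on the bench; it is not needed yet. Bystander; origin under its centre.
- hood (a point): Middle of the hood's free edge, on its underside: counter x = -26.5 mm, 39.5 mm above the bay floor; the hood is 4 mm thick and covers the spring end back to a wall at x = -50 mm; cheeks at y = +-19 mm. Hood edge to catch tips is only 52 mm: the cell goes in only tilted, flat end low and first (about 35 degrees at entry, less further in).
Mind the look-alikes: they are no part of the job. Leave any blue look-alike of the cell alone.

How it is judged:
By the outcome, as a careful person would: the job done as asked, in the order asked, and still so for the second after the job is handed in, with the robot touching nothing.
It also fails if it takes over 58 s, if anything falls off the work surface, if the arm or the gripper's body presses on something with over 40 N, if the wrist force passes 120 N, or if a joint passes its speed limit or range.

## Robot

A 6-joint arm with a two-finger parallel gripper is mounted at the origin on the work surface. World frame = base frame: x ahead of the robot, y to its left, z up, the work surface at z = 0. Lengths are in m, angles in rad, forces in N, time in s.
With the tool pointing down it reaches from about 0.375 to 0.975 m from the base axis. Payload 3.8 kg.
Tool frame: the origin (TCP) lies on the centre line of the jaws, within the pads' length; the fingertips stand 17 mm ahead of it and the grasp point (between the pads) lies 2 mm behind it; z points along the fingers, y is the direction in which the jaws open and shut (so a half turn about z gives the same grasp; the last joint's range is limited). The gripper opens to 85 mm and grips with 20 to 120 N. Pads are 22 mm wide; open, the fingers measure 114 mm over their backs; the gripper's body (76 mm by 85 mm) begins 54 mm behind the grasp point. The pads swing forward as they close: fully open they stand 13 mm farther back than shut.
Start: joints at [-1.227, 0.264, 1.604, -0, 1.274, -0.037], TCP at [0.251, -0.627, 0.222] pointing down, gripper open.
Joint ranges: [-2.63, 2.63], [-0.94, 2.18], [0.31, 2.57], [-1.31, 4.45], [0, 2.66], [-2.55, 2.55]. Speed limits (rad/s): [2.57, 2.57, 3.14, 3.14, 3.14, 3.14].

## Interface

Orientations are given as a unit quaternion [w, x, y, z].
In Python, from station import status, viewer, order gives the robot as it stands.
- The arm moves only by the tool carry_out, never from a script. Its argument "moves" is a list that holds one entry, the list of rows, each a list of 7 numbers: the finger opening in cm, from 0 to 8.54, then the shift along the tool's x, y, z in cm, then the turn, a rotation vector about the tool's x, y, z in degrees. In form: [[[jaw, tx, ty, tz, rx, ry, rz], ...]]. A call has exactly 10 rows; each row is the pose to reach, as a shift and turn from the pose commanded when the call began, along the tool's axes at that moment; what a row does not reach only later rows make up. A row lasts 1/12 s, in which the tool goes at most 41.7 mm and 7.16 degrees, less where a joint would pass 70% of its speed; a pose out of reach is approached as far as the arm can. A call with a gripper value outside its range is refused whole. The fingers move at their own pace and stop on an object; "grip_force" is the grip in N (left out, the last holds). Time passes only in rows, so rows that repeat a pose let the fingers close, or fill a call up. It gives the time, the measured TCP pose, the force and the opening at its end, in the units of the state.
- status.observe(): the state, without advancing time (a new reading comes with each control period).
- viewer.capture(name): name is "side" or "top"; returns a dict with "image" (384x512x3 uint8, red, green, blue), "camera_matrix" (3x3 intrinsics, pixels), "T" (4x4, takes a point from camera to world coordinates). Camera axes: x right, y up, looking along -z (the intrinsics and any distortion apply to the point x, -y, -z); pixel columns grow to the right and rows downward; lengths in m; the calibration is good to about 2 mm. A picture is of the moment at which its call begins. There is no depth.
- order.job_done(): hands the job in, once; it reports no verdict.
The state is a dict: "time": time; "joint_pos": joint angles; "dq": joint speeds; "effort": joint torques, N m; "eef_pos": TCP position; "tcp_rot": TCP orientation; "ft_force": force on the tool from outside, world axes, zero at the start; "ft_torque": the same for the moment, N m; "finger_gap": opening from 0.0 (shut) to 1.0 (fully open).
Only numpy, scipy, OpenCV 4.12 (cv2) and the standard library are available. Lean on these libraries where they do the work, as an engineer would, in place of code of your own. Each camera call takes 0.05 s, during which the arm holds its last target.

## Working session

There is one attempt and no reset: what is moved stays moved. The work goes in short steps, Python scripts to look and compute and a tool call to move; the robot and the scene stay as the last step left them, time stands still between calls to the robot, and variables do not carry over. Pictures are saved under pics/ and viewed, and the job is handed in when it is done.

Besides the shell and the picture viewer there is one more tool, called after ">>>" in YAML: its name, and indented under it one key for each argument. carry_out: Moves the arm, as the interface text tells. Its arguments: {"type":"object","properties":{"moves":{"type":"array"},"grip_force":{"type":"number"}},"required":["moves"]}

```bash
ls; mkdir -p pics; python3 - <<'E'
from station import status, viewer, order
import cv2
print(status.observe())
for n in ("side","top"):
    c=viewer.capture(n); cv2.imwrite(f"pics/{n}0.png",c["image"][:,:,::-1]); print(n,c["camera_matrix"],c["T"],[k for k in c])
E
```

```text
pics
{'time': 0.0, 'joint_pos': array([-1.22688833e+00,  2.64748136e-01,  1.60537151e+00, -3.13504826e-06,
        1.27370528e+00, -3.69301754e-02]), 'dq': array([-0.0022814 ,  0.00063408, -0.00071895, -0.00156696,  0.00128874,
        0.00078206]), 'effort': array([-8.10098554e-04, -5.15113735e+01, -3.67311645e+01, -1.68254769e-04,
        1.30251964e-02, -1.12371723e-05]), 'eef_pos': array([ 0.25062094, -0.62593779,  0.22026678]), 'tcp_rot': array([-1.10278232e-03,  9.81924302e-01,  1.89270757e-01, -1.72122897e-04]), 'ft_force': array([-0.42106954,  0.04802817, -0.83128731]), 'ft_torque': array([ 0.00989191, -0.00422787, -0.00334943]), 'finger_gap': 0.9988809285616641}
side [[348.87132939   0.         247.09123027]
 [  0.         348.87132939 194.28181226]
 [  0.           0.           1.        ]] [[ 0.99614221  0.06138811 -0.06270716  0.50432505]
 [-0.0875827   0.74006598 -0.66680704 -0.74062456]
 [ 0.00547341  0.6697267   0.7425875   0.92126658]
 [ 0.          0.          0.          1.        ]] ['image', 'camera_matrix', 'T']
top [[491.50830903   0.         259.64498787]
 [  0.         491.50830903 195.79755845]
 [  0.           0.           1.        ]] [[ 0.01046249  0.98390269 -0.17839855  0.30994767]
 [-0.999904    0.0086734  -0.01080559  0.00338579]
 [-0.00908433  0.17849448  0.98389898  1.47927309]
 [ 0.          0.          0.          1.        ]] ['image', 'camera_matrix', 'T']
```

View pics/side0.png

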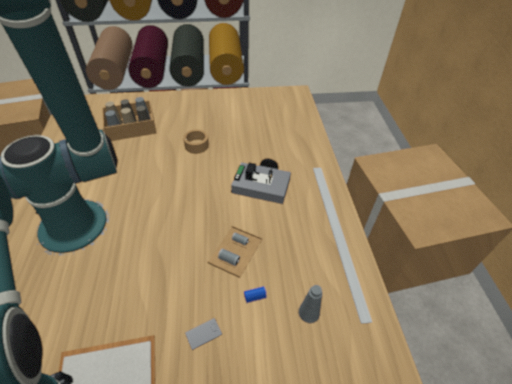

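View pics/top0.png

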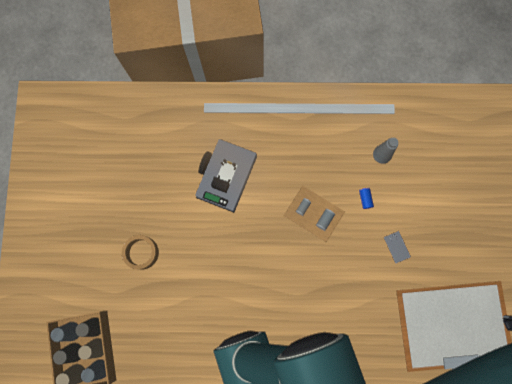

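```bash
python3 - <<'E'
import cv2, numpy as np
t=cv2.imread("pics/top0.png"); s=cv2.imread("pics/side0.png")
a=cv2.resize(t[180:246,276:352],None,fx=7,fy=7,interpolation=cv2.INTER_CUBIC)
b=cv2.resize(t[134:216,190:262],None,fx=7,fy=7,interpolation=cv2.INTER_CUBIC)
cv2.imwrite("pics/c_tray_top.png",a);cv2.imwrite("pics/c_ctr_top.png",b)
cv2.imwrite("pics/c_tray_side.png",cv2.resize(s[222:280,200:270],None,fx=8,fy=8,interpolation=cv2.INTER_CUBIC))
cv2.imwrite("pics/c_ctr_side.png",cv2.resize(s[150:210,222:300],None,fx=8,fy=8,interpolation=cv2.INTER_CUBIC))
E
```

```text
(no output)
```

View pics/c_tray_top.png

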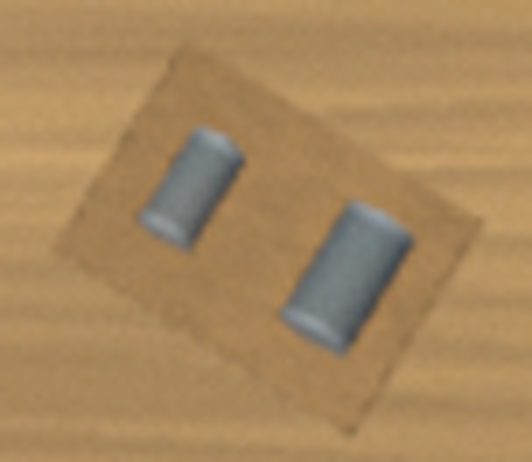

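View pics/c_ctr_top.png

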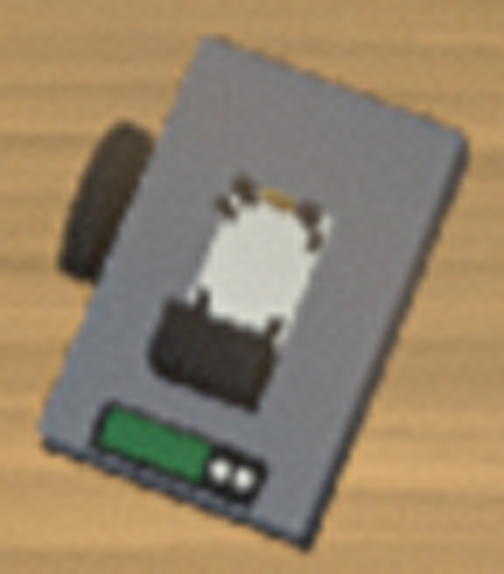

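View pics/c_tray_side.png

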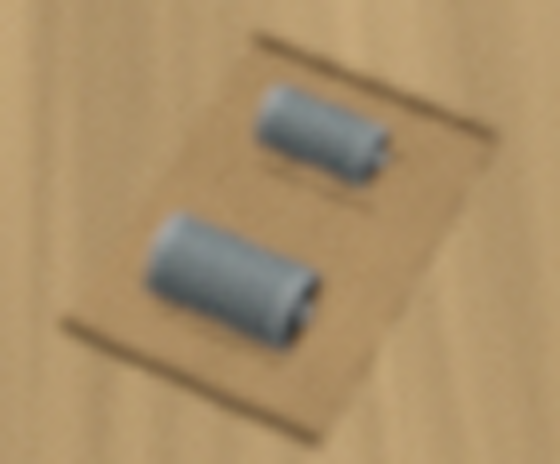

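View pics/c_ctr_side.png

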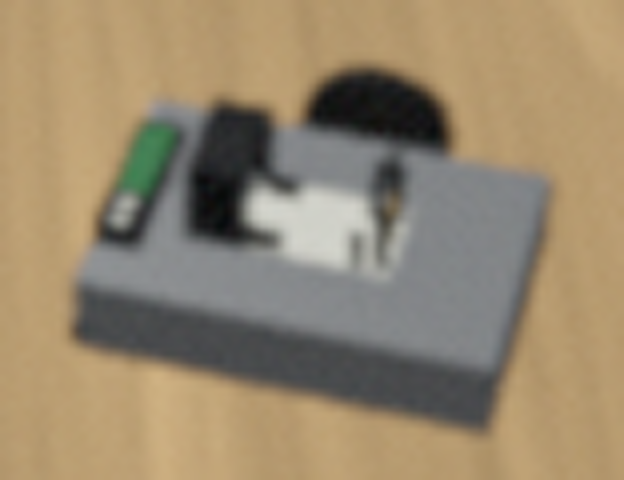

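```bash
cat > h.py <<'E'
import numpy as np, cv2
from scipy.optimize import minimize
from scipy.spatial.transform import Rotation as R
def proj(c,P):
    K=np.array(c["camera_matrix"]);T=np.array(c["T"])
    p=(np.atleast_2d(P)-T[:3,3])@T[:3,:3]
    p=p*[1,-1,-1]; q=p@K.T
    return q[:,:2]/q[:,2:]
def ray(c,uv):
    K=np.array(c["camera_matrix"]);T=np.array(c["T"])
    d=np.linalg.inv(K)@np.array([uv[0],uv[1],1.]); d=d*[1,-1,-1]
    return T[:3,3],T[:3,:3]@d
def on_z(c,uv,z):
    o,d=ray(c,uv); return o+d*(z-o[2])/d[2]
def pose2(p,P):
    x,y,a=p; P=np.array(P,float); c,s=np.cos(a),np.sin(a)
    return np.c_[x+c*P[:,0]-s*P[:,1],y+s*P[:,0]+c*P[:,1],P[:,2]]
def box(x0,x1,y0,y1,z0,z1):
    return np.array([[x,y,z] for x in(x0,x1) for y in(y0,y1) for z in(z0,z1)],float)
def cyl(x0,x1,r,y,z,axis='x',n=32):
    t=np.linspace(0,2*np.pi,n,endpoint=False);C,S=r*np.cos(t),r*np.sin(t)
    if axis=='x': return np.r_[np.c_[0*t+x0,y+C,z+S],np.c_[0*t+x1,y+C,z+S]]
def hullmask(c,parts,win,ss=8):
    u0,v0,u1,v1=win
    m=np.zeros(((v1-v0)*ss,(u1-u0)*ss),np.uint8)
    for P in parts:
        q=(proj(c,P)+0.5-[u0,v0])*ss-0.5
        h=cv2.convexHull((q*16).round().astype(np.int32))
        cv2.fillConvexPoly(m,h,255,cv2.LINE_8,4)
    return cv2.resize(m,(u1-u0,v1-v0),interpolation=cv2.INTER_AREA)/255.
E
cat > fit.py <<'E'
from h import *
from station import viewer
caps={n:viewer.capture(n) for n in("side","top")}
import pickle; pickle.dump(caps,open("caps0.pkl","wb"))
def sat(im):
    im=im.astype(float); return (im[...,0]-im[...,2])  # R-B: wood high
wins={"counter":{"side":(222,150,300,210),"top":(188,132,264,218)},
      "cell":{"side":(212,243,246,270),"top":(310,204,340,236)},
      "thin":{"side":(228,228,254,248),"top":(292,194,316,220)}}
wheel=lambda: None
t=np.linspace(0,2*np.pi,40)
def parts(ob,p):
    if ob=="counter":
        # wheel radius/centre unknown -> mask region excluded via inside-any
        return [pose2(p,box(-.095,.095,-.0625,.0625,0,.045)),pose2(p,box(-.05,-.0265,-.021,.021,.045,.0885))]
    if ob=="cell": return [pose2(p,cyl(-.029,.029,.0165,0,.0195))]+[pose2(p,cyl(.029,.032,.0045,0,.0195))]
    return [pose2(p,cyl(-.0235,.0235,.013,0,.016))]+[pose2(p,cyl(.0235,.0265,.0045,0,.016))]
def alpha(c,win):
    u0,v0,u1,v1=win; d=sat(c["image"])[v0:v1,u0:u1]
    b=np.r_[d[0],d[-1],d[:,0],d[:,-1]]; bg=np.median(b)
    return d,bg
def cost(p,ob,cams):
    s=0
    for n in cams:
        w=wins[ob][n]; d,bg=alpha(caps[n],w)
        a=np.clip((bg-d)/(bg+2),0,1)   # grey -> R-B about -2
        m=hullmask(caps[n],parts(ob,p),w)
        W=np.ones_like(a)
        if ob=="counter": # ignore wheel area
            mw=hullmask(caps[n],[pose2(p,box(-.06,.06,.0645,.086,.0,.078))],w); mi=hullmask(caps[n],parts(ob,p)[:1],w)
            W[(mw>0)&(mi<.98)]=0
        s+=(W*(a-m)**2).sum()
    return s
c=caps["top"]
init={}
A=on_z(c,(325,219),.0195);init["cell"]=[A[0],A[1],np.radians(-35)]
A=on_z(c,(303,206),.016);init["thin"]=[A[0],A[1],np.radians(-35)]
A=on_z(c,(227,175),.045);init["counter"]=[A[0],A[1],np.radians(-25)]
if __name__=="__main__":
  for ob in init:
    for cams in(("top",),("side",),("top","side")):
        p0=np.array(init[ob])
        sx=np.array([p0+[0,0,0],p0+[.006,0,.05],p0+[0,.006,-.05],p0+[-.005,-.004,.1]])
        r=minimize(cost,p0,(ob,cams),method="Nelder-Mead",options=dict(initial_simplex=sx,xatol=1e-5,fatol=1e-4,maxiter=400))
        print(ob,cams,np.round(r.x[:2]*1000,1),np.degrees(r.x[2]).round(2),round(r.fun,2))
E
python3 fit.py
```

```text
cell ('top',) [ 505.2 -176.9] -31.86 1.43
cell ('side',) [ 502.7 -177. ] -33.31 12.65
cell ('top', 'side') [ 504.4 -177.1] -33.34 19.24
thin ('top',) [ 543.7 -111.8] -33.44 1.6
thin ('side',) [ 541.3 -111.5] -33.7 4.24
thin ('top', 'side') [ 543.1 -111.5] -33.33 8.88
counter ('top',) [636.7 122.1] -20.85 48.43
counter ('side',) [636.1 123.6] -20.47 42.55
counter ('top', 'side') [636.3 122.5] -20.86 94.85
```

```bash
cat > ov.py <<'E'
from h import *
import pickle,sys
def edges(img,c,P,win,f,col):
    q=(proj(c,P)+.5-[win[0],win[1]])*f
    for i in range(8):
        for k in(1,2,4):
            j=i^k
            if j>i: cv2.line(img,tuple(int(v) for v in q[i]),tuple(int(v) for v in q[j]),col,1,cv2.LINE_AA)
def ctr(img,c,p,win,f):
    for b,col in[(box(-.095,.095,-.0625,.0625,0,.045),(0,255,0)),(box(-.05,-.0265,-.021,.021,.0845,.0885),(0,255,255)),
      (box(.02,.025,.0173,.0193,.045,.069),(255,0,255)),(box(.02,.025,-.0193,-.0173,.045,.069),(255,0,255)),
      (box(-.027,-.012,.0135,.0195,.045,.0515),(255,255,0)),(box(-.027,-.012,-.0195,-.0135,.045,.0515),(255,255,0)),
      (box(.029,.033,.0115,.0175,.045,.083),(0,0,255)),(box(.029,.033,-.0175,-.0115,.045,.083),(0,0,255))]:
        edges(img,c,pose2(p,b),win,f,col)
if __name__=="__main__":
    caps=pickle.load(open("caps0.pkl","rb"))
    p=[.6363,.1225,np.radians(-20.86)]
    o=[]
    for n,w in(("side",(222,150,300,210)),("top",(188,132,264,218))):
        f=9 if n=="side" else 6.9
        u0,v0,u1,v1=w
        im=cv2.resize(caps[n]["image"][v0:v1,u0:u1,::-1],None,fx=f,fy=f,interpolation=cv2.INTER_CUBIC).copy()
        ctr(im,caps[n],p,w,f); cv2.imwrite(f"pics/ov_{n}.png",im)
E
python3 ov.py
```

```text
(no output)
```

View pics/ov_side.png

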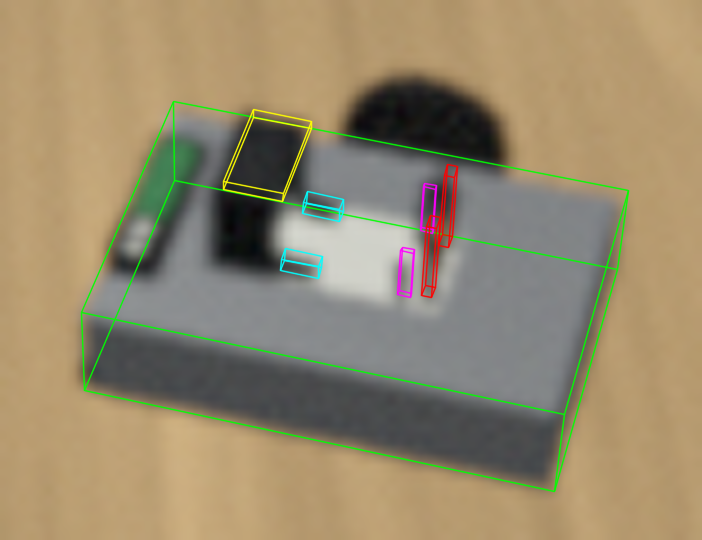

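View pics/ov_top.png

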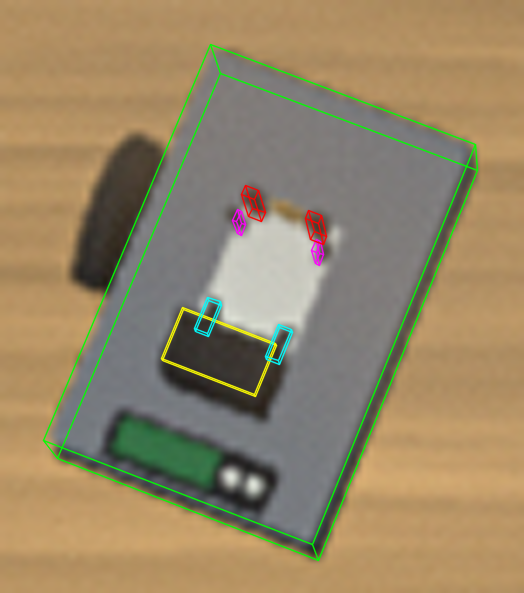

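```bash
cat > go.py <<'E'
from h import *
from station import status
def cur():
    s=status.observe(); q=np.array(s["tcp_rot"]); return np.array(s["eef_pos"]),R.from_quat(q[[1,2,3,0]]),s
def target(axyaw,tilt,off=0):
    """tool frame: x = -cell axis, z pointing; cell axis yaw axyaw, nub raised by tilt"""
    a=np.radians(axyaw);t=np.radians(tilt)
    e=np.array([np.cos(a),np.sin(a),0]);u=np.array([0,0,1.])
    ax=np.cos(t)*e+np.sin(t)*u; z=np.sin(t)*e-np.cos(t)*u
    x=-ax; return R.from_matrix(np.c_[x,np.cross(z,x),z])
def delta(p,Rt):
    p0,R0,s=cur()
    d=R0.inv().apply(np.array(p)-p0)*100; r=(R0.inv()*Rt).as_rotvec(degrees=True)
    print("shift cm",d.round(2),"rot deg",r.round(2)," t",round(s["time"],2),"F",np.round(s["ft_force"],1),"M",np.round(s["ft_torque"],2),"gap",round(s["finger_gap"],3))
    return d,r
E
python3 - <<'E'
from go import *
delta([.5045,-.177,.12],target(-33,0))
print(cur()[1].as_matrix().round(2))
E
```

```text
shift cm [ 40.25 -32.26  10.12] rot deg [-4.0000e-02 -9.0000e-02 -1.2518e+02]  t 0.2 F [0.1 0.  0.1] M [-0.04 -0.02  0.  ] gap 1.001
[[ 0.93  0.37 -0.  ]
 [ 0.37 -0.93  0.  ]
 [ 0.   -0.   -1.  ]]
```

>>> carry_out:
  moves:
    - [[4.2,40.25,-32.26,8.5,0,0,-125.2],[4.2,40.25,-32.26,8.5,0,0,-125.2],[4.2,40.25,-32.26,8.5,0,0,-125.2],[4.2,40.25,-32.26,8.5,0,0,-125.2],[4.2,40.25,-32.26,8.5,0,0,-125.2],[4.2,40.25,-32.26,8.5,0,0,-125.2],[4.2,40.25,-32.26,8.5,0,0,-125.2],[4.2,40.25,-32.26,8.5,0,0,-125.2],[4.2,40.25,-32.26,8.5,0,0,-125.2],[4.2,40.25,-32.26,8.5,0,0,-125.2]]
  grip_force: 30

```text
time: 1.03
eef_pos: [0.4536, -0.2668, 0.1536]
tcp_rot: [0.0, 0.683, 0.73, 0.0]
ft_force: [1.1, -1.3, 0.1]
finger_gap: 0.491
```

```bash
python3 - <<'E'
from go import *
delta([.5045,-.177,.10],target(-33,0))
E
```

```text
shift cm [8.63 5.67 5.36] rot deg [ 1.000e-02  2.000e-02 -5.322e+01]  t 1.03 F [ 1.1 -1.3  0.1] M [ 0.02 -0.   -0.  ] gap 0.491
```

>>> carry_out:
  moves:
    - [[4.2,8.4,5.5,5.3,0,0,-53.4],[4.2,8.4,5.5,5.3,0,0,-53.4],[4.2,8.4,5.5,5.3,0,0,-53.4],[4.2,8.4,5.5,5.3,0,0,-53.4],[4.2,8.4,5.5,5.3,0,0,-53.4],[4.2,8.4,5.5,5.3,0,0,-53.4],[4.2,8.4,5.5,5.3,0,0,-53.4],[4.2,8.4,5.5,5.3,0,0,-53.4],[4.2,8.4,5.5,5.3,0,0,-53.4],[4.2,8.4,5.5,5.3,0,0,-53.4]]

```text
time: 1.87
eef_pos: [0.5029, -0.1815, 0.1007]
tcp_rot: [-0.0, 0.286, 0.958, 0.0]
ft_force: [0.3, 0.4, 0.4]
finger_gap: 0.496
```

```bash
python3 - <<'E'
from go import *
from station import viewer
delta([.5045,-.177,.06],target(-33,0))
print(cur()[0])
for n in("side","top"):
    c=viewer.capture(n); p,Rr,s=cur()
    q=proj(c,[p,p+Rr.apply([0,0,.017]),p+Rr.apply([0,.021,.017]),p+Rr.apply([0,-.021,.017])]); print(n,q.round(1))
    u,v=q[0].astype(int); w=(u-35,v-35,u+45,v+40)
    im=cv2.resize(c["image"][w[1]:w[3],w[0]:w[2],::-1],None,fx=7,fy=7,interpolation=cv2.INTER_CUBIC).copy()
    for k in q: cv2.circle(im,tuple(int(x) for x in (k+.5-[w[0],w[1]])*7),3,(0,0,255),-1)
    cv2.imwrite(f"pics/a_{n}.png",im)
E
```

```text
shift cm [0.11 0.47 4.07] rot deg [-0.   -0.01 -0.27]  t 1.87 F [0.3 0.4 0.4] M [0.03 0.03 0.07] gap 0.496
[ 0.50287125 -0.18150018  0.10069895]
side [[227.6 242.5]
 [227.8 245.9]
 [231.5 240.5]
 [224.  251.4]]
top [[330.3 216.2]
 [329.5 217.1]
 [323.3 213. ]
 [335.7 221.1]]
```

View pics/a_side.png

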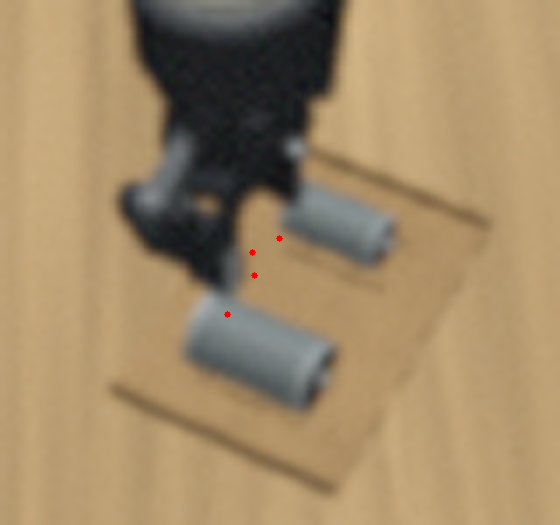

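View pics/a_top.png

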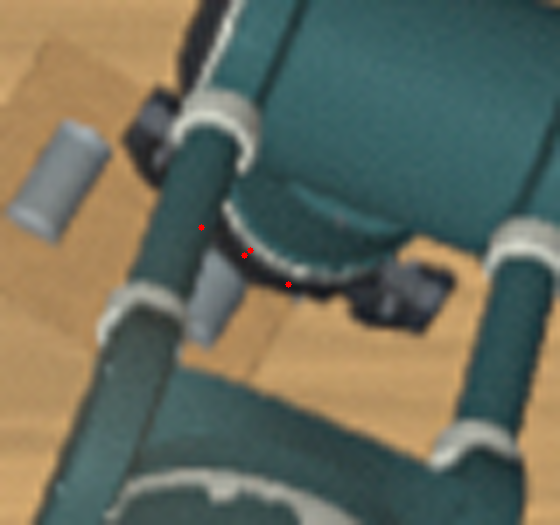

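>>> carry_out:
  moves:
    - [[4.2,-0.1,0.5,1.0,0,0,-0.3],[4.2,-0.2,0.47,2.5,0,0,-0.3],[4.2,-0.2,0.47,4.0,0,0,-0.3],[4.2,-0.2,0.47,4.9,0,0,-0.3],[4.2,-0.2,0.47,4.9,0,0,-0.3],[4.2,-0.2,0.47,4.9,0,0,-0.3],[4.2,-0.2,0.47,4.9,0,0,-0.3],[4.2,-0.2,0.47,4.9,0,0,-0.3],[4.2,-0.2,0.47,4.9,0,0,-0.3],[4.2,-0.2,0.47,4.9,0,0,-0.3]]

```text
time: 2.8
eef_pos: [0.5078, -0.179, 0.0527]
tcp_rot: [0.001, 0.283, 0.959, -0.0]
ft_force: [0.8, -0.3, 0.2]
finger_gap: 0.493
```

```bash
cat > look.py <<'E'
from go import *
from station import viewer
import sys
def look(n,tag,pts,w,f=8):
    c=viewer.capture(n)
    im=cv2.resize(c["image"][w[1]:w[3],w[0]:w[2],::-1],None,fx=f,fy=f,interpolation=cv2.INTER_CUBIC).copy()
    for k in proj(c,pts): cv2.circle(im,tuple(int(x) for x in (k+.5-[w[0],w[1]])*f),2,(0,0,255),-1)
    cv2.imwrite(f"pics/{tag}.png",im); return c
E
python3 - <<'E'
from look import *
delta([.507,-.1786,.026],target(-33,0))
p,Rr,s=cur(); print(p)
look("side","b_side",[p,p+Rr.apply([0,0,.017]),p+Rr.apply([0,.021,.017]),p+Rr.apply([0,-.021,.017])],(195,215,270,285))
E
```

```text
shift cm [ 0.1  -0.01  2.67] rot deg [0.02 0.09 0.13]  t 2.8 F [ 0.8 -0.3  0.2] M [0.02 0.02 0.04] gap 0.493
[ 0.50784863 -0.17900282  0.05266407]
```

View pics/b_side.png

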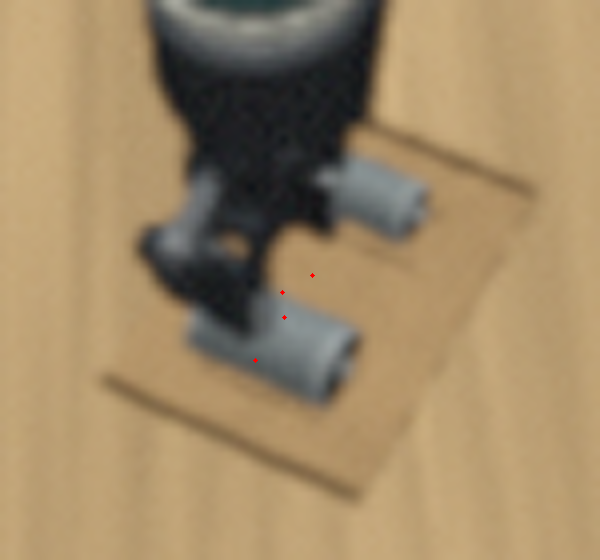

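>>> carry_out:
  moves:
    - [[4.2,0.1,0,0.5,0,0,0],[4.2,0.1,0,1.0,0,0,0],[4.2,0.1,0,1.5,0,0,0],[4.2,0.1,0,2.0,0,0,0],[4.2,0.1,0,2.3,0,0,0],[4.2,0.1,0,2.5,0,0,0],[4.2,0.1,0,2.5,0,0,0],[4.2,0.1,0,2.5,0,0,0],[4.2,0.1,0,2.5,0,0,0],[4.2,0.1,0,2.5,0,0,0]]

```text
time: 3.68
eef_pos: [0.5067, -0.1783, 0.0271]
tcp_rot: [0.0, 0.283, 0.959, -0.0]
ft_force: [0.2, -0.3, 1.0]
finger_gap: 0.494
```

```bash
python3 - <<'E'
from look import *
delta([.507,-.1786,.026],target(-33,0))
p,Rr,s=cur(); print(p)
look("side","c_side",[p,p+Rr.apply([0,0,.017]),p+Rr.apply([0,.021,.017]),p+Rr.apply([0,-.021,.017])],(195,215,270,285))
E
```

```text
shift cm [-0.04 -0.01  0.11] rot deg [0.01 0.03 0.14]  t 3.68 F [ 0.2 -0.3  1. ] M [ 0.03 -0.01  0.05] gap 0.494
[ 0.50668504 -0.17831868  0.02712755]
```

View pics/c_side.png

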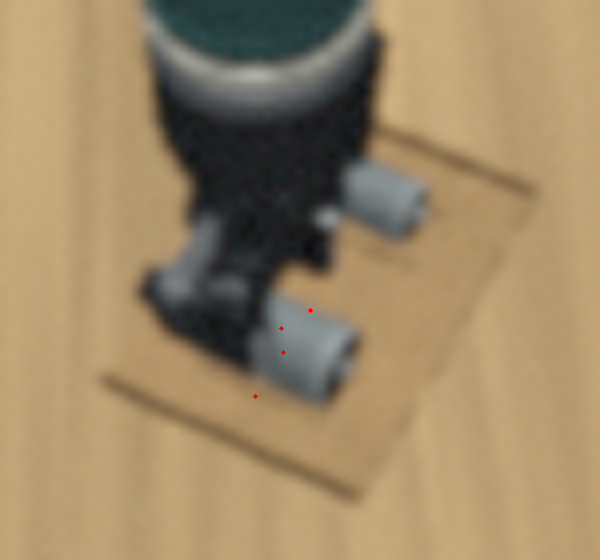

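>>> carry_out:
  moves:
    - [[4.2,0,0,0.2,0,0,0],[3.8,0,0,0.2,0,0,0],[3.5,0,0,0.2,0,0,0],[3.2,0,0,0.2,0,0,0],[3.0,0,0,0.2,0,0,0],[2.8,0,0,0.2,0,0,0],[2.8,0,0,0.2,0,0,0],[2.8,0,0,0.2,0,0,0],[2.8,0,0,0.2,0,0,0],[2.8,0,0,0.2,0,0,0]]
  grip_force: 20

```text
time: 4.57
eef_pos: [0.5064, -0.1782, 0.0249]
tcp_rot: [0.0, 0.283, 0.959, -0.0]
ft_force: [-0.2, -0.5, -0.7]
finger_gap: 0.327
```

```bash
python3 - <<'E'
from look import *
delta([.507,-.1786,.026],target(-33,0))
p,Rr,s=cur(); print(p,s["finger_gap"]*85.4)
look("side","d_side",[p,p+Rr.apply([0,0,.017])],(195,215,270,285))
E
```

```text
shift cm [-0.07 -0.   -0.11] rot deg [-0.    0.    0.14]  t 4.57 F [-0.2 -0.5 -0.7] M [ 0.02  0.04 -0.03] gap 0.327
[ 0.50639414 -0.17820219  0.02485395] 27.94197462985824
```

View pics/d_side.png

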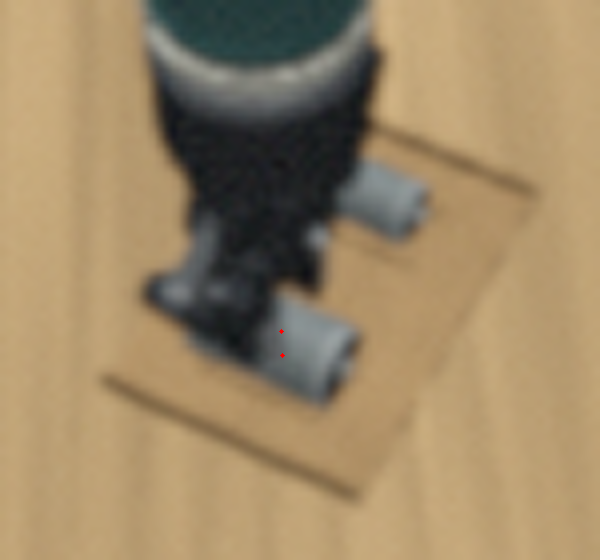

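>>> carry_out:
  moves:
    - [[4.2,-0.07,0,0,0,0,0],[4.2,-0.07,0,0,0,0,0],[4.2,-0.07,0,0,0,0,0],[4.2,-0.07,0,0.2,0,0,0],[4.2,-0.07,0,0.4,0,0,0],[4.2,-0.07,0,0.6,0,0,0],[4.2,-0.07,0,0.8,0,0,0],[4.2,-0.07,0,0.9,0,0,0],[4.2,-0.07,0,1.0,0,0,0],[4.2,-0.07,0,1.0,0,0,0]]
  grip_force: 20

```text
time: 5.45
eef_pos: [0.5067, -0.1785, 0.0145]
tcp_rot: [-0.0, 0.283, 0.959, 0.0]
ft_force: [-0.0, -0.6, 0.7]
finger_gap: 0.487
```

```bash
python3 - <<'E'
from look import *
delta([.507,-.1786,.026],target(-33,0))
p,Rr,s=cur(); print(p,s["finger_gap"]*85.4)
look("side","e_side",[p,p+Rr.apply([0,0,.017])],(195,215,270,285))
E
```

```text
shift cm [-0.03  0.   -1.15] rot deg [-0.01 -0.03  0.14]  t 5.45 F [-0.  -0.6  0.7] M [-0.    0.03 -0.01] gap 0.487
[ 0.50673921 -0.17846582  0.01449342] 41.594563992981506
```

View pics/e_side.png

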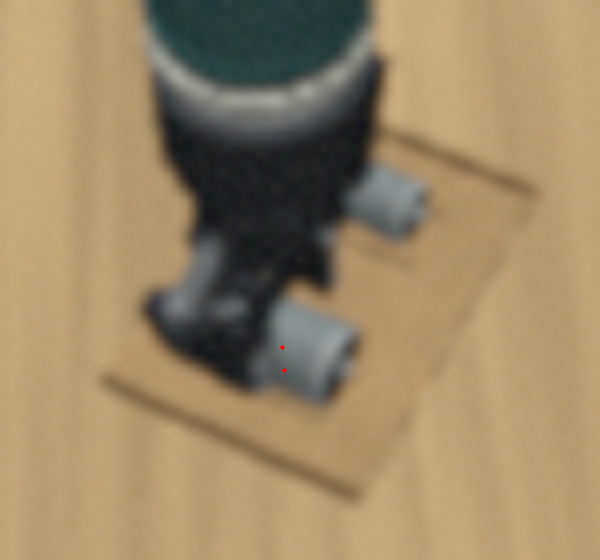

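>>> carry_out:
  moves:
    - [[4.1,0,0,0.1,0,0,0],[4.1,0,0,0.2,0,0,0],[4.1,0,0,0.3,0,0,0],[4.1,0,0,0.4,0,0,0],[4.1,0,0,0.5,0,0,0],[4.1,0,0,0.6,0,0,0],[4.1,0,0,0.65,0,0,0],[4.1,0,0,0.65,0,0,0],[4.1,0,0,0.65,0,0,0],[4.1,0,0,0.65,0,0,0]]
  grip_force: 20

```text
time: 6.33
eef_pos: [0.507, -0.1786, 0.0084]
tcp_rot: [0.0, 0.283, 0.959, 0.0]
ft_force: [0.2, -0.7, 0.5]
finger_gap: 0.481
```

```bash
python3 - <<'E'
from look import *
delta([.507,-.1786,.026],target(-33,0))
p,Rr,s=cur(); print(p,s["finger_gap"]*85.4,s["joint_pos"],s["effort"])
look("side","f_side",[p],(195,215,270,285))
E
```

```text
shift cm [ 0.   -0.   -1.76] rot deg [0.   0.01 0.14]  t 6.33 F [ 0.2 -0.7  0.5] M [ 0.03 -0.01 -0.  ] gap 0.481
[ 0.50704931 -0.17859158  0.00838563] 41.11079191088479 [-3.84994192e-01  2.37640677e-01  2.07509781e+00  2.08290641e-05
  8.28737580e-01 -1.38220736e+00] [-7.59349896e-04 -4.15494668e+01 -2.82604319e+01 -2.06433751e-04
  3.36559824e-03 -6.23321648e-05]
```

View pics/f_side.png

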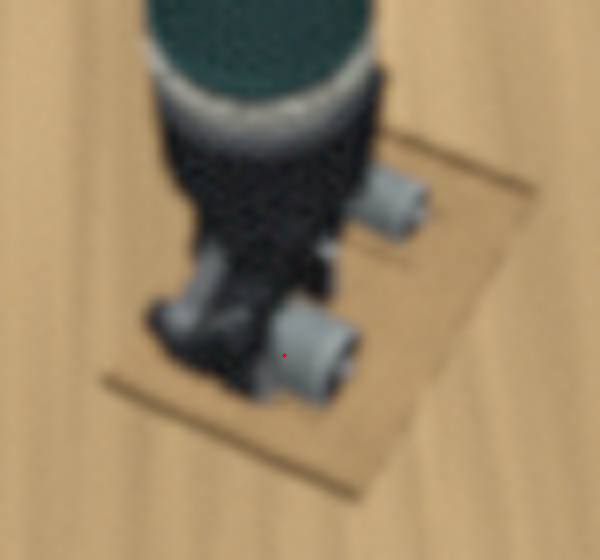

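>>> carry_out:
  moves:
    - [[3.8,0,0,0,0,0,0],[3.6,0,0,0,0,0,0],[3.4,0,0,0,0,0,0],[3.2,0,0,0,0,0,0],[3.0,0,0,0,0,0,0],[3.0,0,0,0,0,0,0],[3.0,0,0,0,0,0,0],[3.0,0,0,0,0,0,0],[3.0,0,0,0,0,0,0],[3.0,0,0,0,0,0,0]]
  grip_force: 20

```text
time: 7.22
eef_pos: [0.5072, -0.1785, 0.0086]
tcp_rot: [0.0, 0.283, 0.959, 0.0]
ft_force: [-1.2, 2.1, 3.8]
finger_gap: 0.374
```

```bash
python3 - <<'E'
from look import *
delta([.507,-.1786,.026],target(-33,0))
p,Rr,s=cur(); print(p,s["finger_gap"]*85.4)
look("side","g_side",[p],(195,215,270,285))
E
```

```text
shift cm [ 0.01 -0.02 -1.74] rot deg [0.02 0.02 0.13]  t 7.22 F [-1.2  2.1  3.8] M [ 0.42 -0.    0.01] gap 0.374
[ 0.50721145 -0.17850174  0.00860266] 31.963048135772713
```

View pics/g_side.png

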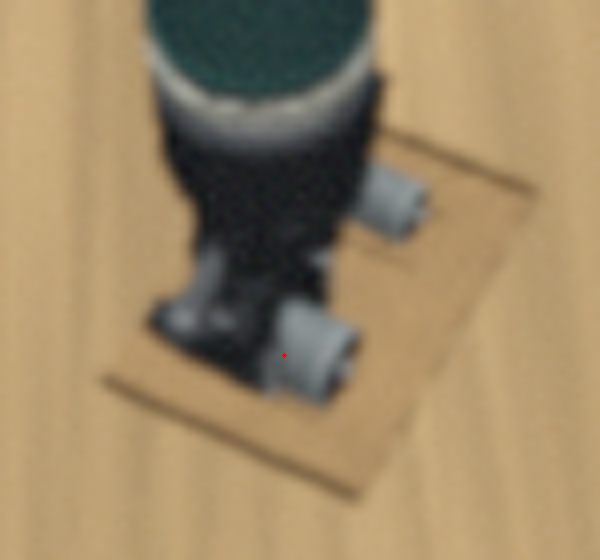

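>>> carry_out:
  moves:
    - [[4.1,0,0,0,0,0,0],[4.1,0,0,0,0,0,0],[4.1,0,0,0.15,0,0,0],[4.1,0,0,0.3,0,0,0],[4.1,0,0,0.45,0,0,0],[4.1,0,0,0.6,0,0,0],[4.1,0,0,0.7,0,0,0],[4.1,0,0,0.8,0,0,0],[4.1,0,0,0.8,0,0,0],[4.1,0,0,0.8,0,0,0]]
  grip_force: 20

```text
time: 8.1
eef_pos: [0.5069, -0.1785, 0.0002]
tcp_rot: [-0.0, 0.283, 0.959, 0.0]
ft_force: [0.1, -0.0, -0.2]
finger_gap: 0.481
```

```bash
python3 - <<'E'
from look import *
delta([.507,-.1786,.026],target(-33,0))
p,Rr,s=cur(); print(p,s["finger_gap"]*85.4)
look("side","h_side",[p],(195,215,270,285))
c=look("top","h_top",[p],(285,170,365,245),7)
E
```

```text
shift cm [-0.01 -0.   -2.58] rot deg [-0.   -0.01  0.14]  t 8.1 F [ 0.1 -0.  -0.2] M [0.02 0.02 0.02] gap 0.481
[ 5.06916261e-01 -1.78546625e-01  2.23218890e-04] 41.07464719585113
```

View pics/h_side.png

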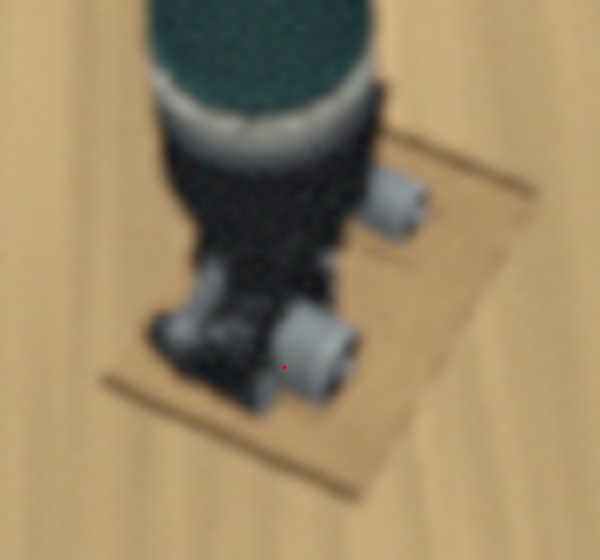

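View pics/h_top.png

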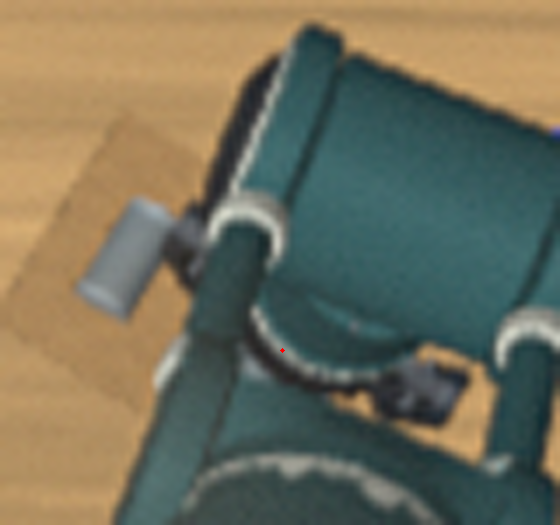

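>>> carry_out:
  moves:
    - [[4.1,0,0,0.15,0,0,0],[4.1,0,0,0.3,0,0,0],[4.1,0,0,0.45,0,0,0],[4.1,0,0,0.6,0,0,0],[4.1,0,0,0.6,0,0,0],[3.9,0,0,0.6,0,0,0],[3.6,0,0,0.6,0,0,0],[3.3,0,0,0.6,0,0,0],[3.0,0,0,0.6,0,0,0],[2.8,0,0,0.6,0,0,0]]
  grip_force: 20

```text
time: 9.03
eef_pos: [0.5072, -0.1785, -0.0055]
tcp_rot: [0.0, 0.283, 0.959, 0.0]
ft_force: [0.8, 0.9, 1.0]
finger_gap: 0.38
```

```bash
python3 - <<'E'
from look import *
delta([.507,-.1786,.026],target(-33,0))
p,Rr,s=cur(); print(p,s["finger_gap"]*85.4)
E
```

```text
shift cm [ 0.01 -0.02 -3.15] rot deg [0.02 0.01 0.14]  t 9.03 F [0.8 0.9 1. ] M [ 0.21 -0.04  0.02] gap 0.38
[ 0.50719501 -0.17847363 -0.00547422] 32.49084068509925
```

>>> carry_out:
  moves:
    - [[2.6,0,0,0,0,0,0],[2.6,0,0,0,0,0,0],[2.6,0,0,-0.2,0,0,0],[2.6,0,0,-0.6,0,0,0],[2.6,0,0,-1.5,0,0,0],[2.6,0,0,-3,0,0,0],[2.6,0,0,-5,0,0,0],[2.6,0,0,-7,0,0,0],[2.6,0,0,-9,0,0,0],[2.6,0,0,-11,0,0,0]]
  grip_force: 50

```text
time: 9.87
eef_pos: [0.5067, -0.1786, 0.1057]
tcp_rot: [-0.0, 0.283, 0.959, -0.0]
ft_force: [-0.1, -0.5, -2.3]
finger_gap: 0.371
```

```bash
python3 - <<'E'
from look import *
delta([.507,-.1786,.026],target(-33,0))
p,Rr,s=cur(); print(p,s["finger_gap"]*85.4)
look("side","j_side",[p,p+Rr.apply([0,0,-.022])],(190,185,275,260),9)
E
```

```text
shift cm [-0.02  0.02  7.97] rot deg [-0.01  0.    0.13]  t 9.87 F [-0.1 -0.5 -2.3] M [0.04 0.01 0.06] gap 0.371
[ 0.50669323 -0.17862752  0.10571515] 31.66864259036854
```

View pics/j_side.png

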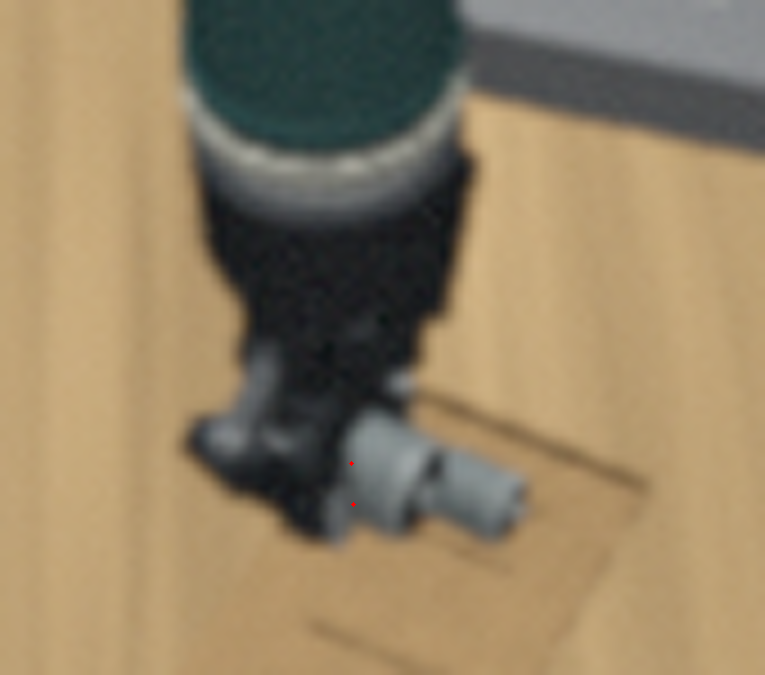

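```bash
cat > plan.py <<'E'
import numpy as np
# 2D, counter frame x,z(above bay floor), mm. cell rect boundary points
def cellpts(th):
    t=np.linspace(-29,29,59);s=np.linspace(-16.5,16.5,34)
    P=np.r_[np.c_[t,0*t+16.5],np.c_[t,0*t-16.5],np.c_[0*s-29,s],np.c_[0*s+29,s]]
    return P
def local(p,x,z,th):
    c,s=np.cos(th),np.sin(th); d=p-[x,z]; return np.c_[d[:,0]*c+d[:,1]*s,-d[:,0]*s+d[:,1]*c]
def sd(p): # signed dist to cell rect
    q=np.abs(p)-[29,16.5]; return np.linalg.norm(np.maximum(q,0),axis=1)+np.minimum(q.max(1),0)
obs=np.array([[-26.5,39.5],[-26.5,43.5]]+[[-26.5-k,39.5] for k in range(1,20)]
  +[[25.5,28.9],[25.5,31.4]]+[[25.5+3*k/8,31.4+6.3*k/8] for k in range(9)]+[[29,h] for h in range(0,29,2)])
P0=cellpts(0)
def clear(x,z,th):
    c,s=np.cos(th),np.sin(th)
    w=P0@np.array([[c,s],[-s,c]])+[x,z]
    a=sd(local(obs,x,z,th)).min()
    fl=w[:,1].min()
    # rails: x -27..-12, need equivalent floor margin: corner inside rails zone
    # spring travel: smallest face retreat so that dome (r=6 centre at x=-26-t-6,z=16.5) clear
    t=0
    while t<14 and sd(local(np.array([[-32-t,16.5]]),x,z,th))[0]<6: t+=.1
    return a,fl,t
if __name__=="__main__":
  for d in(45,40,35,30,25,20,15,10,7,5,3,1,0):
    th=np.radians(d); best=None
    for tmax in(0.5,4,9):
      best=None
      for x in np.arange(-10,8,.5):
        for z in np.arange(14,60,.5):
          a,fl,t=clear(x,z,th)
          if t>tmax: continue
          # inside: flat-bottom corner below hood & nub top corner above/beside catch
          cx=x-29*np.cos(th)-16.5*np.sin(th)*-1
          m=min(a,fl-0.)
          if z> 40: continue
          if best is None or m>best[0]: best=(round(m,2),x,z,round(a,2),round(fl,2),round(t,1))
      print(d,tmax,best)
E
python3 plan.py
```

```text
45 0.5 (np.float64(3.51), np.float64(2.5), np.float64(40.0), np.float64(3.51), np.float64(7.83), 0)
45 4 (np.float64(3.51), np.float64(2.5), np.float64(40.0), np.float64(3.51), np.float64(7.83), 0)
45 9 (np.float64(3.51), np.float64(2.5), np.float64(40.0), np.float64(3.51), np.float64(7.83), 0)
40 0.5 (np.float64(1.86), np.float64(-1.5), np.float64(36.5), np.float64(1.86), np.float64(5.22), 0)
40 4 (np.float64(1.86), np.float64(-1.5), np.float64(36.5), np.float64(1.86), np.float64(5.22), 0)
40 9 (np.float64(1.86), np.float64(-1.5), np.float64(36.5), np.float64(1.86), np.float64(5.22), 0)
35 0.5 (np.float64(0.01), np.float64(3.0), np.float64(40.0), np.float64(0.01), np.float64(9.85), 0)
35 4 (np.float64(0.11), np.float64(-5.0), np.float64(34.0), np.float64(0.11), np.float64(3.85), 3.5)
35 9 (np.float64(0.95), np.float64(-7.5), np.float64(31.5), np.float64(0.95), np.float64(1.35), 7.8)
30 0.5 (np.float64(-1.67), np.float64(-3.0), np.float64(35.5), np.float64(-1.67), np.float64(6.71), 0.5)
30 4 (np.float64(-0.91), np.float64(-5.0), np.float64(33.5), np.float64(-0.91), np.float64(4.71), 
[... 2148 characters left out ...]
.9)
3 9 (np.float64(2.87), np.float64(-6.0), np.float64(21.0), np.float64(2.87), np.float64(3.0), 8.9)
1 0.5 (np.float64(-3.18), np.float64(-0.5), np.float64(39.0), np.float64(-3.18), np.float64(22.0), 0)
1 4 (np.float64(-2.4), np.float64(-1.0), np.float64(23.0), np.float64(-2.4), np.float64(6.0), 3.9)
1 9 (np.float64(2.65), np.float64(-6.0), np.float64(20.0), np.float64(2.65), np.float64(3.0), 9.0)
0 0.5 (np.float64(-2.5), np.float64(2.5), np.float64(14.0), np.float64(-2.5), np.float64(-2.5), 0.5)
0 4 (np.float64(-2.1), np.float64(-0.5), np.float64(14.5), np.float64(-2.1), np.float64(-2.0), 3.5)
0 9 (np.float64(2.0), np.float64(-5.5), np.float64(18.5), np.float64(2.0), np.float64(2.0), 8.6)
```

```bash
cat > plan2.py <<'E'
from plan import *
hood=np.array([[-26.5,39.5],[-26.5,43.5]]+[[-26.5-k,39.5] for k in range(1,20)])
cat=np.array([[25.5,28.9],[25.5,31.4]]+[[25.5+3*k/8,31.4+6.3*k/8] for k in range(9)]+[[29,h] for h in range(0,29,2)])
def sd2(p,h):
    q=np.abs(p)-[29,h]; return np.linalg.norm(np.maximum(q,0),axis=1)+np.minimum(q.max(1),0)
def clear(x,z,d):
    th=np.radians(d);c,s=np.cos(th),np.sin(th)
    a=sd2(local(hood,x,z,th),16.5).min(); b=sd2(local(cat,x,z,th),11.85).min()
    # axial gap of body front (at lateral 11.5) etc included
    fl=(z-29*s-16.5*c)
    # rails: height 6.5 at |y|=13.5 (half height there 9.49): low edge over x -27..-12
    tt=np.linspace(-29,29,30); rx=x+tt*c+9.49*s; rz=z+tt*s-9.49*c; m=(rx>-27)&(rx<-12)
    ra=(rz[m]-6.5).min() if m.any() else 99
    # nub vs plate: nub tip corner bottom
    nx=x+32*c+4.5*s; nz=z+32*s-4.5*c
    lo,hi=0,14.
    for _ in range(20):
        m_=(lo+hi)/2
        if sd2(local(np.array([[-32-m_,16.5]]),x,z,th),16.5)[0]<6: lo=m_
        else: hi=m_
    return a,b,fl,ra,hi,nx,nz
if __name__=="__main__":
  for d in(45,40,37,35,32,30,27,25,22,20,15,12,10,7,5,3,1,0):
    for tmax in(.1,7.5):
      best=None
      for x in np.arange(-10,8,.5):
        for z in np.arange(16,42,.5):
          a,b,fl,ra,t,nx,nz=clear(x,z,d)
          if t>tmax: continue
          m=min(a,b,fl,ra)
          if best is None or m>best[0]: best=tuple(np.round([m,x,z,a,b,fl,ra,t],2).tolist())
      print(d,tmax,best)
E
python3 plan2.py
```

```text
45 0.1 (5.77, 7.0, 41.5, 5.77, 6.04, 9.33, 99.0, 0.0)
45 7.5 (5.77, 7.0, 41.5, 5.77, 6.04, 9.33, 99.0, 0.0)
40 0.1 (4.19, 4.5, 38.5, 4.19, 4.19, 7.22, 99.0, 0.0)
40 7.5 (4.19, 4.5, 38.5, 4.19, 4.19, 7.22, 99.0, 0.0)
37 0.1 (3.06, 6.0, 39.5, 3.06, 3.13, 8.87, 99.0, 0.0)
37 7.5 (3.06, 6.0, 39.5, 3.06, 3.13, 8.87, 99.0, 0.0)
35 0.1 (2.33, -1.5, 34.0, 2.34, 2.33, 3.85, 3.09, 0.0)
35 7.5 (2.33, -1.5, 34.0, 2.34, 2.33, 3.85, 3.09, 0.0)
32 0.1 (1.15, 2.0, 36.5, 1.15, 1.18, 7.14, 6.58, 0.0)
32 7.5 (1.58, -5.0, 31.5, 1.68, 2.0, 2.14, 1.58, 4.9)
30 0.1 (1.44, 7.5, 41.5, 1.44, 1.94, 12.71, 12.28, 0.0)
30 7.5 (1.44, 7.5, 41.5, 1.44, 1.94, 12.71, 12.28, 0.0)
27 0.1 (0.85, 7.0, 41.0, 0.94, 0.85, 13.13, 12.88, 0.0)
27 7.5 (1.05, -6.5, 29.5, 1.49, 1.05, 1.63, 2.29, 7.16)
25 0.1 (0.52, 7.0, 41.5, 0.52, 0.68, 14.29, 14.14, 0.0)
25 7.5 (1.02, -6.5, 29.0, 1.47, 1.02, 1.79, 2.49, 7.29)
22 0.1 (0.1, 6.0, 41.5, 0.38, 0.1, 15.34, 15.34, 0.0)
22 7.5 (0.82, -6.5, 28.5, 1.19, 0.82, 2.34, 3.84, 7.4)
20 0.1 (-0.24, 5.0, 41.5, -0.08, -0.24, 16.08, 16.16, 0.0)
20 7.5 (1.25, -6.0, 27.0, 2.26, 1.25, 1.58, 3.03, 7.42
[... 199 characters left out ...]
0, 2.05, 2.13, 2.83, 4.44, 7.48)
10 0.1 (-2.62, 1.0, 41.5, -2.27, -2.62, 20.21, 20.62, 0.0)
10 7.5 (1.97, -5.0, 23.5, 2.99, 1.97, 2.21, 3.66, 7.31)
7 0.1 (-2.61, 0.5, 41.5, -2.44, -2.61, 21.59, 22.29, 0.0)
7 7.5 (1.99, -5.0, 23.0, 2.5, 1.99, 3.09, 4.28, 7.46)
5 0.1 (-2.76, 0.5, 41.5, -2.28, -2.76, 22.54, 23.19, 0.0)
5 7.5 (1.57, -4.5, 21.0, 3.85, 1.57, 2.04, 3.04, 7.24)
3 0.1 (-2.73, 0.0, 41.5, -2.64, -2.73, 23.5, 24.11, 0.0)
3 7.5 (1.45, -4.5, 19.5, 4.62, 1.45, 1.5, 2.32, 7.39)
1 0.1 (-2.87, 0.0, 41.5, -2.54, -2.87, 24.5, 25.04, 0.0)
1 7.5 (1.18, -4.5, 18.5, 4.88, 1.18, 1.5, 2.14, 7.47)
0 0.1 (-2.75, 0.0, 41.5, -2.5, -2.75, 25.0, 25.51, 0.0)
0 7.5 (0.5, -4.0, 17.0, 6.0, 0.5, 0.5, 1.01, 7.0)
```

```bash
cat > ins.py <<'E'
from go import *
CT=np.array([.6363,.1225]); YAW=-20.8
OFF=np.array([.003,0,-.025])   # cell centre in tool frame (hyp A)
def aim(x,z,tilt,y=0,off=None,dyaw=0):
    off=OFF if off is None else off
    a=np.radians(YAW); 
    P=np.array([CT[0]+(x*np.cos(a)-y*np.sin(a))/1000,CT[1]+(x*np.sin(a)+y*np.cos(a))/1000,.045+z/1000])
    Rt=target(YAW+dyaw,tilt); return P-Rt.apply(off),Rt
def where(off=None):
    off=OFF if off is None else off
    p,Rr,s=cur(); c=p+Rr.apply(off)
    a=np.radians(YAW); d=(c[:2]-CT)*1000; e=np.array([np.cos(a),np.sin(a)])
    ax=-Rr.as_matrix()[:,0]
    til=np.degrees(np.arcsin(ax[2])); yw=np.degrees(np.arctan2(ax[1],ax[0]))
    print("cell in counter x,y,z mm",np.round([d@e,d@[-e[1],e[0]],c[2]*1000-45],2),"tilt",round(til,2),"yaw",round(yw-YAW,2))
E
python3 - <<'E'
from ins import *
where(); delta(*aim(15,90,40))
E
```

```text
cell in counter x,y,z mm [ -14.13 -326.93   90.28] tilt 0.41 yaw -12.06
shift cm [ 2.5  32.96 -0.73] rot deg [ -4.19 -39.44 -11.57]  t 9.92 F [ 1.9 -1.   1.8] M [-0.03 -0.07  0.02] gap 0.366
```

>>> carry_out:
  moves:
    - [[2.6,0.2,2,-0.73,-0.4,-3.9,-1.2],[2.6,0.5,5.5,-0.73,-0.8,-7.9,-2.3],[2.6,0.8,9.5,-0.73,-1.3,-11.8,-3.5],[2.6,1.0,13.5,-0.73,-1.7,-15.8,-4.6],[2.6,1.3,17.5,-0.73,-2.1,-19.7,-5.8],[2.6,1.6,21.5,-0.73,-2.5,-23.7,-6.9],[2.6,1.9,25.5,-0.73,-2.9,-27.6,-8.1],[2.6,2.2,29,-0.73,-3.4,-31.6,-9.3],[2.6,2.4,31.5,-0.73,-3.8,-35.5,-10.4],[2.6,2.5,32.96,-0.73,-4.2,-39.4,-11.6]]

```text
time: 10.75
eef_pos: [0.6657, 0.1144, 0.1124]
tcp_rot: [0.333, 0.169, 0.926, -0.059]
ft_force: [0.5, -0.6, -2.0]
finger_gap: 0.369
```

```bash
python3 - <<'E'
from ins import *
from look import look
where(); delta(*aim(15,90,40))
p,Rr,s=cur()
pts=[p+Rr.apply(OFF),p+Rr.apply(OFF)+Rr.apply([-.032,0,0]),p+Rr.apply(OFF)+Rr.apply([.029,0,0]),p,p+Rr.apply([.003-.032,0,.0075]),p+[0,0,.0325]]
c=look("side","k_side",pts[:5],(215,105,300,180),9); print(proj(c,pts[:5]).round(1))
c=look("top","k_top",pts[:5],(190,120,275,210),7); print(proj(c,pts[:5]).round(1))
E
```

```text
cell in counter x,y,z mm [12.16  2.76 84.8 ] tilt 39.49 yaw 0.02
shift cm [-0.57 -0.29 -0.22] rot deg [ 0.26 -0.51  0.01]  t 10.75 F [ 0.5 -0.6 -2. ] M [ 0.09  0.4  -0.03] gap 0.369
[[266.2 159.6]
 [273.7 156.5]
 [259.5 162.4]
 [271.2 164.5]
 [279.3 163.2]]
[[223.7 162.8]
 [226.5 153. ]
 [221.3 171.4]
 [226.6 158.5]
 [229.8 148.7]]
```

View pics/k_side.png

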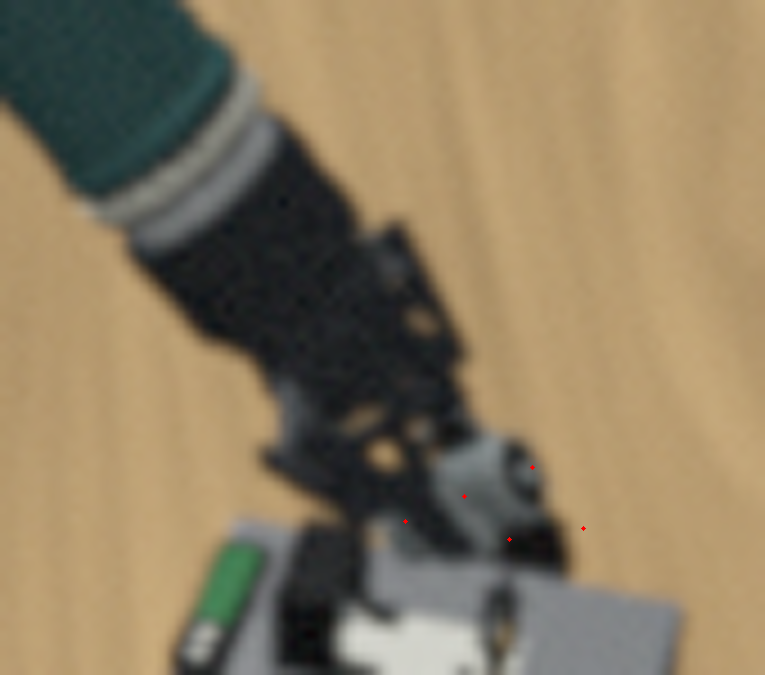

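View pics/k_top.png

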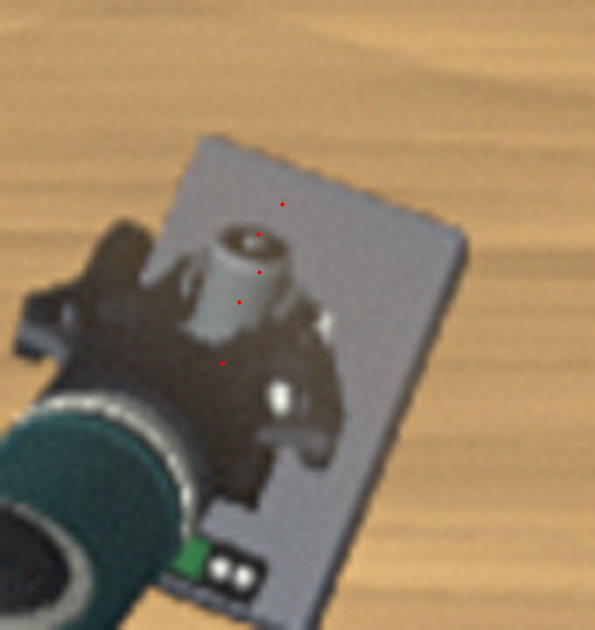

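```bash
python3 - <<'E'
from ins import *
where(); delta(*aim(10,56,40))
E
```

```text
cell in counter x,y,z mm [ 9.64  0.66 81.5 ] tilt 39.17 yaw 0.36
shift cm [ 1.55 -0.06  1.99] rot deg [ 0.06 -0.83  0.28]  t 10.85 F [-0.8 -0.3 -1.8] M [ 0.18  0.44 -0.06] gap 0.368
```

>>> carry_out:
  moves:
    - [[2.6,0.2,0,0.3,0,-0.2,0.1],[2.6,0.5,-0.05,0.6,0,-0.5,0.2],[2.6,0.8,-0.05,1.0,0,-0.8,0.3],[2.6,1.2,-0.05,1.5,0,-0.8,0.3],[2.6,1.4,-0.05,1.8,0,-0.8,0.3],[2.6,1.55,-0.05,2.0,0,-0.8,0.3],[2.6,1.55,-0.05,2.0,0,-0.8,0.3],[2.6,1.55,-0.05,2.0,0,-0.8,0.3],[2.6,1.55,-0.05,2.0,0,-0.8,0.3],[2.6,1.55,-0.05,2.0,0,-0.8,0.3]]

```text
time: 11.68
eef_pos: [0.665, 0.1099, 0.0868]
tcp_rot: [0.337, 0.173, 0.923, -0.061]
ft_force: [-0.4, 0.3, -1.7]
finger_gap: 0.367
```

```bash
python3 - <<'E'
from ins import *
from look import look
import pickle
where(); delta(*aim(10,56,40))
p,Rr,s=cur()
C=p+Rr.apply(OFF)
t=np.linspace(0,2*np.pi,24,endpoint=False)
ring=[C+Rr.apply([-.029,.0165*np.cos(a),.0165*np.sin(a)]) for a in t]
pts=[C+Rr.apply([-.032,0,0])]+ring
caps={}
for n,w in(("side",(235,135,295,185)),("top",(195,130,255,180))):
    c=look(n,"m_"+n,pts,w,12); caps[n]=c; print(proj(c,pts[:1]).round(1))
caps["p"]=p;caps["R"]=Rr.as_matrix();pickle.dump(caps,open("capm.pkl","wb"))
E
```

```text
cell in counter x,y,z mm [12.94 -1.55 58.98] tilt 40.08 yaw -0.53
shift cm [0.42 0.15 0.04] rot deg [-0.02  0.08 -0.41]  t 11.68 F [-0.4  0.3 -1.7] M [ 0.18  0.41 -0.01] gap 0.367
[[273.1 163.1]]
[[228.7 155.7]]
```

View pics/m_side.png

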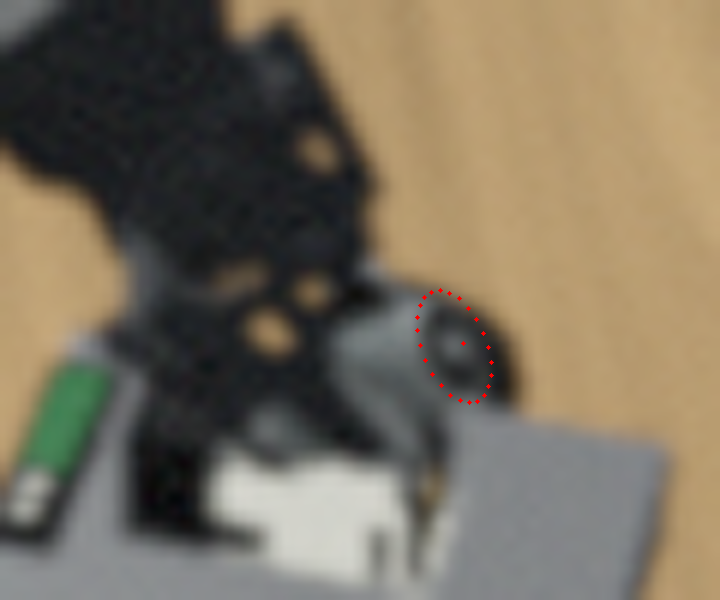

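View pics/m_top.png

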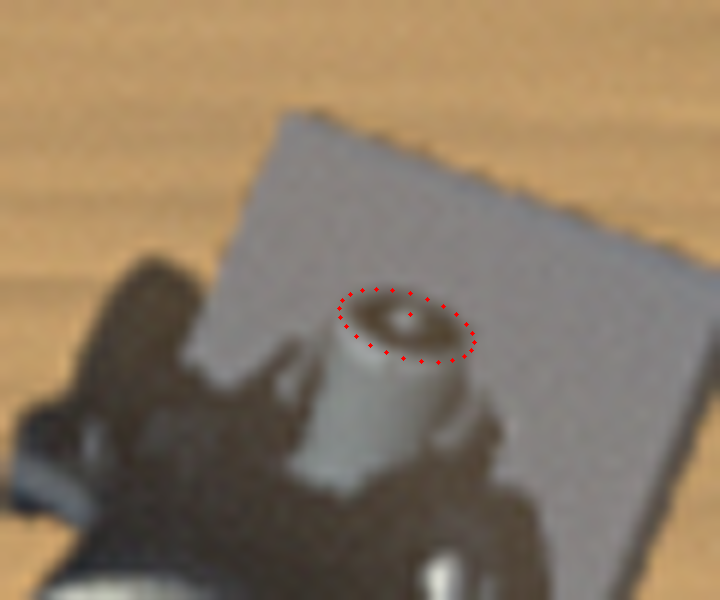

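```bash
python3 - <<'E'
from ins import *
where(); delta(*aim(8,46,40))
E
```

```text
cell in counter x,y,z mm [12.84 -1.49 58.95] tilt 40.08 yaw -0.52
shift cm [1.21 0.14 0.68] rot deg [-0.02  0.08 -0.4 ]  t 11.78 F [ 0.4  0.4 -1.3] M [0.16 0.43 0.02] gap 0.37
```

```bash
cat >> ins.py <<'E'
def rows(wps,y=0.,off=None):
    where(off)
    p0,R0,s=cur()
    for w in wps:
        x,z,t=w[:3]; yy=w[3] if len(w)>3 else y
        p,Rt=aim(x,z,t,yy,off)
        d=R0.inv().apply(p-p0)*100; r=(R0.inv()*Rt).as_rotvec(degrees=True)
        print([float(v) for v in np.r_[np.round(d,2),np.round(r,1)]])
    print("t",round(s["time"],2),"F",np.round(s["ft_force"],1),"M",np.round(s["ft_torque"],2),"gap",round(s["finger_gap"],3))
E
python3 - <<'E'
from ins import *
from plan2 import clear
W=[(12,56,40),(10.5,52,40),(9,48,40),(7.8,45,40),(6.5,42,40),(5.5,40,40),(4.5,38.5,40)]
for w in W: print(w,np.round(clear(*w),1))
rows(W)
E
```

```text
(12, 56, 40) [ 8.5 12.8 24.7 99.   0.  39.4 73.1]
(10.5, 52, 40) [ 4.9 10.7 20.7 99.   0.  37.9 69.1]
(9, 48, 40) [ 3.1  8.6 16.7 99.   0.  36.4 65.1]
(7.8, 45, 40) [ 1.6  7.  13.7 99.   0.  35.2 62.1]
(6.5, 42, 40) [ 2.8  5.6 10.7 99.   0.  33.9 59.1]
(5.5, 40, 40) [ 3.7  4.7  8.7 99.   0.  32.9 57.1]
(4.5, 38.5, 40) [ 4.2  4.2  7.2 99.   0.  31.9 55.6]
cell in counter x,y,z mm [12.84 -1.49 58.95] tilt 40.08 yaw -0.52
[0.26, 0.15, 0.17, -0.0, 0.1, -0.4]
[0.63, 0.15, 0.38, -0.0, 0.1, -0.4]
[1.0, 0.14, 0.59, -0.0, 0.1, -0.4]
[1.29, 0.14, 0.74, -0.0, 0.1, -0.4]
[1.58, 0.14, 0.89, -0.0, 0.1, -0.4]
[1.79, 0.14, 0.98, -0.0, 0.1, -0.4]
[1.96, 0.14, 1.03, -0.0, 0.1, -0.4]
t 11.78 F [ 0.4  0.4 -1.3] M [0.16 0.43 0.02] gap 0.37
```

>>> carry_out:
  moves:
    - [[2.6,0.1,0.1,0.3,0,0.1,-0.4],[2.6,0.44,0.15,0.54,0,0.1,-0.4],[2.6,0.77,0.14,0.78,0,0.1,-0.4],[2.6,1.08,0.14,0.91,0,0.1,-0.4],[2.6,1.43,0.14,1.02,0,0.1,-0.4],[2.6,1.75,0.14,1.01,0,0.1,-0.4],[2.6,1.96,0.14,1.03,0,0.1,-0.4],[2.6,1.96,0.14,1.03,0,0.1,-0.4],[2.6,1.96,0.14,1.03,0,0.1,-0.4],[2.6,1.96,0.14,1.03,0,0.1,-0.4]]

```text
time: 12.62
eef_pos: [0.6576, 0.1144, 0.0661]
tcp_rot: [0.336, 0.17, 0.924, -0.062]
ft_force: [0.9, 0.4, -1.3]
finger_gap: 0.366
```

```bash
python3 - <<'E'
from ins import *
from look import look
from plan2 import clear
where()
p,Rr,s=cur()
C=p+Rr.apply(OFF)
t=np.linspace(0,2*np.pi,24,endpoint=False)
pts=[C+Rr.apply([-.032,0,0])]+[C+Rr.apply([-.029,.0165*np.cos(a),.0165*np.sin(a)]) for a in t]
for n,w in(("side",(235,135,295,185)),("top",(195,130,255,180))):
    c=look(n,"n_"+n,pts,w,12)
W=[(3,37.3,39),(1.5,36.2,38),(0,35.2,37),(-1.5,34,35.5),(-3,32.8,34),(-4.5,31.8,32.5),(-5.5,31,31)]
for w in W: print(w,np.round(clear(*w),1))
rows(W)
E
```

```text
cell in counter x,y,z mm [ 4.450e+00 -2.000e-02  3.832e+01] tilt 39.98 yaw 0.01
(3, 37.3, 39) [ 3.8  3.9  6.2  5.2  0.  30.7 53.9]
(1.5, 36.2, 38) [ 3.3  3.6  5.3  4.4  0.  29.5 52.4]
(0, 35.2, 37) [ 2.9  3.3  4.6  3.7  0.  28.3 50.9]
(-1.5, 34, 35.5) [ 2.5  2.6  3.7  2.9  0.  27.2 48.9]
(-3, 32.8, 34) [ 2.2  1.7  2.9  2.2  2.2 26.  47. ]
(-4.5, 31.8, 32.5) [ 1.8  1.9  2.3  1.7  4.3 24.9 45.2]
(-5.5, 31, 31) [ 1.6  2.   1.9  1.4  5.6 24.2 43.6]
cell in counter x,y,z mm [ 4.580e+00 -3.000e-02  3.844e+01] tilt 39.99 yaw -0.0
[0.24, 0.0, -0.01, -0.0, 1.0, -0.0]
[0.47, 0.0, -0.02, -0.0, 2.0, -0.0]
[0.69, 0.0, -0.03, -0.0, 3.0, -0.0]
[0.95, 0.0, -0.03, -0.0, 4.5, -0.0]
[1.21, 0.0, -0.04, -0.0, 6.0, -0.0]
[1.45, 0.0, -0.06, -0.0, 7.5, -0.0]
[1.64, 0.0, -0.06, -0.0, 9.0, -0.0]
t 12.72 F [ 0.5 -0.3 -1.3] M [0.19 0.4  0.05] gap 0.371
```

View pics/n_side.png

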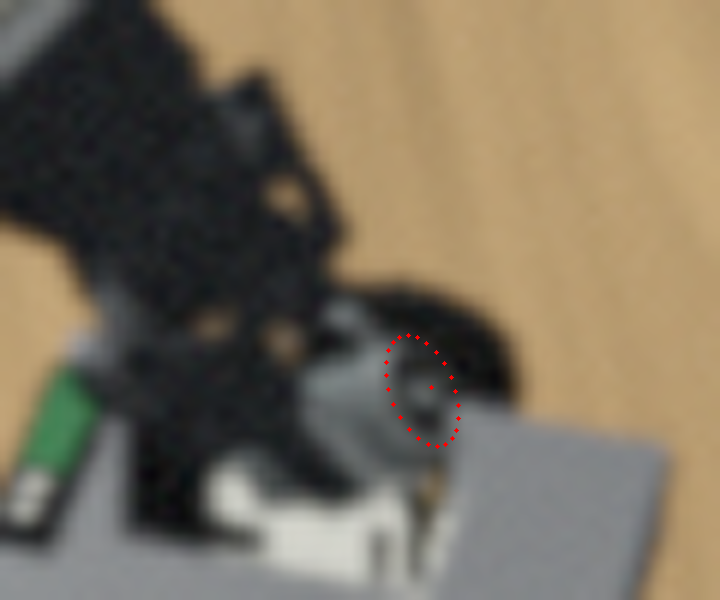

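View pics/n_top.png

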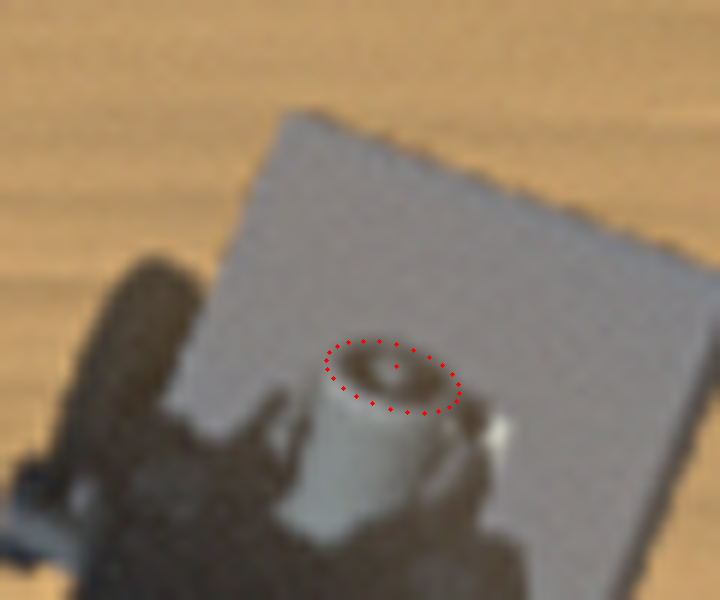

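```bash
python3 - <<'E'
from ins import *
import pickle
from scipy.optimize import least_squares
caps=pickle.load(open("caps0.pkl","rb"))
def solve(side,top,cs,ct):
    def f(L):
        L=np.array(L)/1000
        a=proj(caps["side"],pose2(cs,[L]))[0]-side; b=proj(caps["top"],pose2(ct,[L]))[0]-top
        return np.r_[a,b]
    r=least_squares(f,[20,0,100]); return r.x.round(2),r.fun.round(2)
# expected nub local
x,z,t=4.55,38.4,40
print("expected nub",x+32*np.cos(np.radians(t)),0,45+z+32*np.sin(np.radians(t)))
S=(269.5,167.42);T=(227.17,160.67)
J=[.6363,.1225,np.radians(-20.8)]
print(solve(S,T,J,J)); print(solve(S,T,[.6361,.1236,np.radians(-20.8)],[.6367,.1221,np.radians(-20.8)]))
E
```

```text
expected nub 29.063422179807297 0 103.96920350996926
(array([ 26.87,   0.51, 100.22]), array([ 0.29, -0.08,  0.01,  0.26]))
(array([26.9 ,  1.11, 98.55]), array([ 0.21, -0.06,  0.01,  0.19]))
```

```bash
sed -i 's/^OFF=.*/OFF=np.array([.005,.0,-.0245])/' ins.py; python3 - <<'E'
from ins import *
from plan2 import clear
W=[(3,38,39.2),(2,37,38.5),(0.5,36,37.8),(-.5,35.2,37),(-1.5,34.3,36),(-2,33.8,35.3)]
for w in W: print(w,np.round(clear(*w),1))
rows(W)
E
```

```text
(3, 38, 39.2) [ 3.3  4.5  6.9  5.8  0.  30.6 54.7]
(2, 37, 38.5) [ 3.2  4.1  6.   5.   0.  29.8 53.4]
(0.5, 36, 37.8) [ 2.8  4.   5.2  4.2  0.  28.5 52.1]
(-0.5, 35.2, 37) [ 2.6  3.6  4.6  3.7  0.  27.8 50.9]
(-1.5, 34.3, 36) [ 2.4  3.   3.9  3.1  0.  27.  49.5]
(-2, 33.8, 35.3) [ 2.3  2.6  3.6  2.8  0.6 26.7 48.6]
cell in counter x,y,z mm [ 3.360e+00 -3.000e-02  3.677e+01] tilt 39.99 yaw -0.0
[-0.02, 0.0, -0.11, -0.0, 0.8, -0.0]
[0.15, 0.0, -0.09, -0.0, 1.5, -0.0]
[0.36, 0.0, -0.11, -0.0, 2.2, -0.0]
[0.53, 0.0, -0.11, -0.0, 3.0, -0.0]
[0.7, 0.0, -0.09, -0.0, 4.0, -0.0]
[0.8, 0.0, -0.08, -0.0, 4.7, -0.0]
t 12.72 F [ 0.5 -0.3 -1.3] M [0.19 0.4  0.05] gap 0.371
```

>>> carry_out:
  moves:
    - [[2.6,0,0,-0.11,0,0.8,0],[2.6,0.15,-0.02,-0.09,0,1.5,0],[2.6,0.36,-0.04,-0.11,0,2.2,0],[2.6,0.53,-0.04,-0.11,0,3.0,0],[2.6,0.7,-0.04,-0.09,0,4.0,0],[2.6,0.8,-0.04,-0.08,0,4.7,0],[2.6,0.8,-0.04,-0.08,0,4.7,0],[2.6,0.8,-0.04,-0.08,0,4.7,0],[2.6,0.8,-0.04,-0.08,0,4.7,0],[2.6,0.8,-0.04,-0.08,0,4.7,0]]

```text
time: 13.55
eef_pos: [0.6509, 0.1162, 0.0612]
tcp_rot: [0.298, 0.172, 0.937, -0.055]
ft_force: [-0.1, -0.7, -0.9]
finger_gap: 0.369
```

```bash
cat > snap.py <<'E'
from ins import *
from look import look
import sys
def snap(tag,cams=("side","top")):
    p,Rr,s=cur()
    C=p+Rr.apply(OFF)
    t=np.linspace(0,2*np.pi,24,endpoint=False)
    pts=[C+Rr.apply([-.032,0,0])]+[C+Rr.apply([-.029,.0165*np.cos(a),.0165*np.sin(a)]) for a in t]
    W={"side":(235,135,295,185),"top":(195,130,255,180)}
    for n in cams: look(n,tag+"_"+n,pts,W[n],12)
E
python3 - <<'E'
from snap import *
snap("o")
from plan2 import clear
W=[(-2.8,33.2,34.5),(-3.6,32.6,33.5),(-4.4,32,32.5),(-5,31.4,31.5),(-5.5,30.8,30.5)]
for w in W: print(w,np.round(clear(*w),1))
rows(W)
E
```

```text
(-2.8, 33.2, 34.5) [ 2.1  2.2  3.2  2.5  1.8 26.1 47.6]
(-3.6, 32.6, 33.5) [ 1.9  1.7  2.8  2.2  2.9 25.6 46.5]
(-4.4, 32, 32.5) [ 1.7  1.8  2.5  1.9  4.  25.  45.4]
(-5, 31.4, 31.5) [ 1.6  1.8  2.2  1.7  4.9 24.6 44.3]
(-5.5, 30.8, 30.5) [ 1.7  1.7  1.9  1.4  5.7 24.4 43.2]
cell in counter x,y,z mm [-2.35 -0.67 33.27] tilt 35.25 yaw 0.03
[0.07, 0.07, -0.01, -0.0, 0.8, 0.0]
[0.22, 0.07, -0.0, -0.0, 1.8, 0.0]
[0.36, 0.07, 0.01, -0.0, 2.8, 0.0]
[0.49, 0.07, 0.03, -0.0, 3.8, 0.0]
[0.6, 0.07, 0.05, -0.0, 4.8, 0.0]
t 13.65 F [-0.3 -0.5 -2.2] M [0.14 0.4  0.  ] gap 0.366
```

View pics/o_side.png

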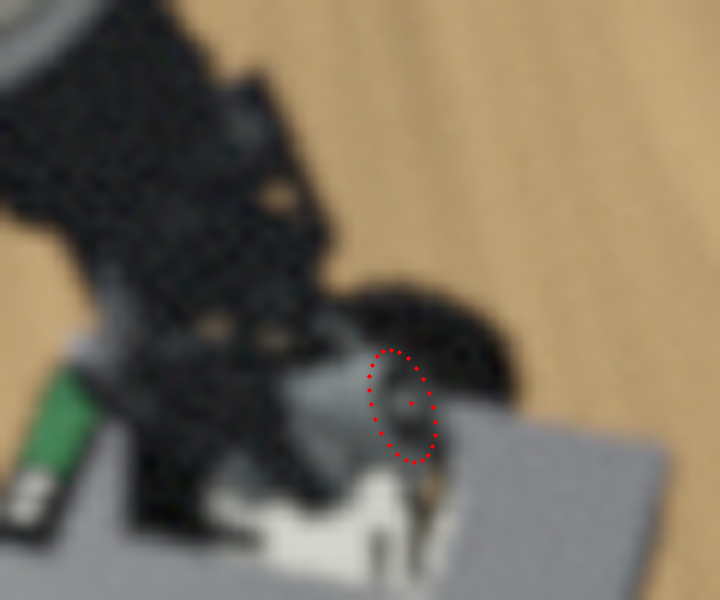

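View pics/o_top.png

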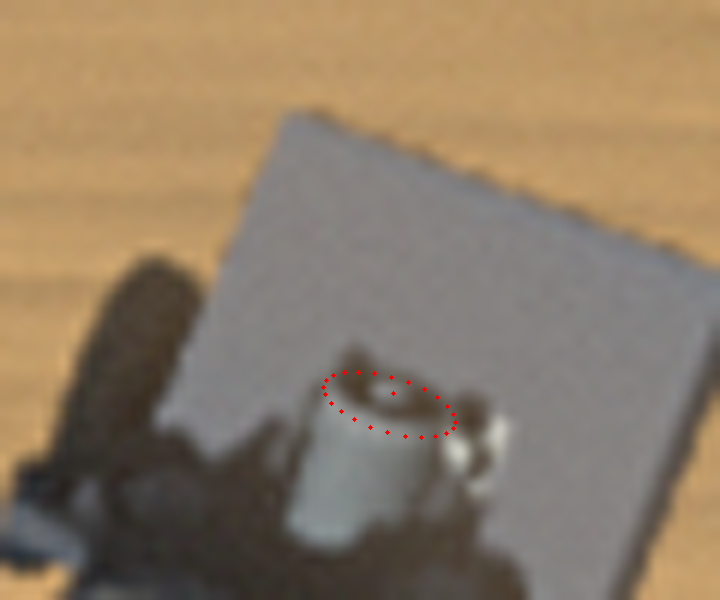

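```bash
python3 - <<'E'
from snap import *
from ov import ctr
from station import viewer
p,Rr,s=cur(); C=p+Rr.apply(OFF)
t=np.linspace(0,2*np.pi,24,endpoint=False)
pts=[C+Rr.apply([-.032,0,0])]+[C+Rr.apply([-.029,.0165*np.cos(a),.0165*np.sin(a)]) for a in t]
w=(205,135,250,185);f=12
c=viewer.capture("top")
im=cv2.resize(c["image"][w[1]:w[3],w[0]:w[2],::-1],None,fx=f,fy=f,interpolation=cv2.INTER_CUBIC).copy()
raw=im.copy()
for k in proj(c,pts): cv2.circle(im,tuple(int(x) for x in (k+.5-[w[0],w[1]])*f),2,(0,0,255),-1)
ctr(im,c,[.6363,.1225,np.radians(-20.8)],w,f)
cv2.imwrite("pics/q_top.png",im)
E
```

```text
(no output)
```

View pics/q_top.png

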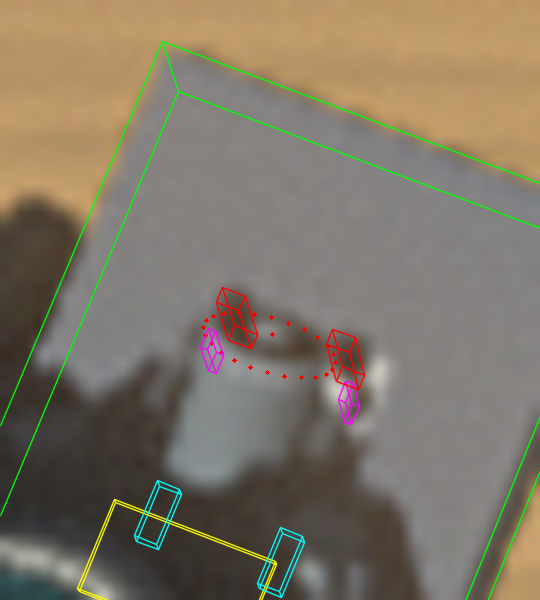

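```bash
python3 - <<'E'
from h import *
import pickle
caps=pickle.load(open("caps0.pkl","rb"))
from scipy.ndimage import map_coordinates
p=[.6363,.1225,np.radians(-20.8)]
def prof(n,A,B,ch,lo=.15,hi=.85):
    c=caps[n]; im=c["image"].astype(float)
    g=(im[...,0]-im[...,2]) if ch=="rb" else im.mean(2)
    Q=proj(c,pose2(p,[A,B])); d=(Q[1]-Q[0]); L=np.linalg.norm(d); d/=L; nrm=np.array([-d[1],d[0]])
    cen=proj(c,pose2(p,[[0,0,.03]]))[0]
    if nrm@(Q.mean(0)-cen)<0: nrm=-nrm
    s=np.arange(-4,4.01,.1); acc=0
    for k in np.linspace(lo,hi,60):
        P=Q[0]+k*L*d+s[:,None]*nrm; acc=acc+map_coordinates(g,[P[:,1],P[:,0]],order=1)
    acc/=60
    gr=np.gradient(acc,.1); m=(np.abs(s)<2.5)
    # centroid of |grad| around the peak
    i=np.argmax(np.abs(gr)*m); sl=slice(max(0,i-12),i+13); wgt=np.abs(gr[sl])
    return round(float((s[sl]*wgt).sum()/wgt.sum()),2), np.round(acc[::10]).astype(int).tolist(), np.round(nrm,2).tolist()
X,Y=.095,.0625
for n in("top","side"):
  for nm,A,B in[("+x top",(X,-Y,.045),(X,Y,.045)),("+y top",(-X,Y,.045),(X,Y,.045)),("-x bot",(-X,-Y,0),(-X,Y,0)),("-y bot",(-X,-Y,0),(X,-Y,0)),("-x top",(-X,-Y,.045),(-X,Y,.045)),("-y top",(-X,-Y,.045),(X,-Y,.045)),("+x bot",(X,-Y,0),(X,Y,0))]:
    for ch in("rb","gray"): print(n,nm,ch,prof(n,A,B,ch, *( (.02,.2) if nm=="+y top" else (.15,.85))))
E
```

```text
top +x top rb (-0.21, [3, 2, 0, 10, 49, 77, 78, 78, 79], [0.35, -0.94])
top +x top gray (0.41, [124, 124, 123, 118, 121, 135, 138, 139, 139], [0.35, -0.94])
top +y top rb (-0.53, [-10, -11, -12, 11, 68, 86, 84, 84, 84], [-0.92, -0.39])
top +y top gray (-0.14, [122, 121, 121, 125, 134, 142, 141, 141, 141], [-0.92, -0.39])
top -x bot rb (-0.4, [-7, -6, -9, 7, 62, 89, 91, 89, 89], [-0.36, 0.93])
top -x bot gray (-0.05, [65, 73, 85, 79, 116, 148, 152, 151, 150], [-0.36, 0.93])
top -y bot rb (-0.05, [1, 1, 5, 15, 49, 80, 84, 83, 82], [0.93, 0.38])
top -y bot gray (0.09, [126, 123, 101, 80, 108, 143, 147, 146, 146], [0.93, 0.38])
top -x top rb (1.31, [-9, -9, -6, -7, -9, 21, 75, 91, 90], [-0.36, 0.93])
top -x top gray (1.69, [92, 76, 64, 81, 83, 84, 130, 151, 152], [-0.36, 0.93])
top -y top rb (1.64, [1, 2, 1, 2, 8, 23, 62, 82, 83], [0.93, 0.38])
top -y top gray (1.77, [124, 125, 126, 119, 92, 84, 123, 145, 146], [0.93, 0.38])
top +x bot rb (2.95, [4, 4, 3, 3, 2, 1, 1, 26, 68], [0.35, -0.94])
top +x bot gray (2.46, [124, 124, 124, 124, 124, 123, 121, 117, 129], [0.35, -0.94])
side +x top r
[... 399 characters left out ...]
.35, [121, 114, 97, 90, 102, 114, 115, 120, 140], [-0.92, -0.39])
side -y bot rb (-0.48, [-3, -4, -2, 17, 49, 69, 73, 72, 73], [-0.21, 0.98])
side -y bot gray (-0.27, [75, 74, 75, 90, 122, 147, 155, 155, 155], [-0.21, 0.98])
side -x top rb (-0.41, [-6, -7, -6, 10, 47, 69, 73, 74, 73], [-0.92, -0.4])
side -x top gray (0.19, [87, 104, 105, 103, 122, 147, 157, 158, 158], [-0.92, -0.4])
side -y top rb (0.42, [-5, -5, -5, -5, -5, -4, -3, -3, -3], [-0.21, 0.98])
side -y top gray (0.7, [138, 138, 138, 137, 124, 97, 78, 75, 75], [-0.21, 0.98])
side +x bot rb (-0.96, [-5, -5, 1, 29, 59, 70, 71, 71, 71], [0.96, 0.27])
side +x bot gray (-0.3, [120, 114, 101, 104, 129, 146, 149, 148, 147], [0.96, 0.27])
```

```bash
python3 - <<'E'
from snap import *
from station import viewer
ims=[]
for n,w in(("side",(258,155,280,180)),("top",(214,150,238,175))):
    c=viewer.capture(n)
    im=cv2.resize(c["image"][w[1]:w[3],w[0]:w[2],::-1],(16*(w[2]-w[0]),16*(w[3]-w[1])),interpolation=cv2.INTER_LANCZOS4)
    ims.append(im)
    g=c["image"].mean(2).round().astype(int)
    print(n); v0={"side":163,"top":157}[n];u0={"side":263,"top":219}[n]
    print(g[v0:v0+11,u0:u0+15])
h=400
cv2.imwrite("pics/r.png",np.hstack([cv2.resize(i,(int(i.shape[1]*h/i.shape[0]),h)) for i in ims]))
where()
E
```

```text
side
[[ 66  76  59  48  37  35  21  21  24  20  26  13  26  44  93]
 [ 70  93 101  86  62  45  33  27  24  20  19  21  22  33  74]
 [105 122 135 113  67  46  47  37  25  19  23  22  26  23  57]
 [129 136 133 100  56  46  53  47  27  26  25  20  17  19  49]
 [127 132 125  93  62  68  65  63  55  52  45  41  34  31  49]
 [119 119 115  92  81  96  86  73  80  87  89  84  74  62  70]
 [108 107 108  92  68  76  71  59  86 114 126 125 116 109 108]
 [ 93  96  95  93  69  47  42  46  74 107 128 132 132 130 131]
 [ 89  82  87  93  81  56  41  48  59  90 121 135 136 134 135]
 [ 92  79  80  87  87  77  68  61  54  87 121 133 135 135 134]
 [ 91  78  81  95  97  88  84  76  64  97 129 135 133 134 136]]
top
[[131 132 130 132 130 133 132 131 130 132 132 129 131 133 134]
 [130 132 126 131 131 123 129 132 133 129 132 130 129 128 133]
 [130 132 131 131 111  93 101 128 133 132 132 131 131 130 130]
 [131 130 131 123 100  79  77 107 117 126 127 134 136 131 131]
 [131 130 118 113  81  67  69  94 100 100 104 122 132 135 133]
 [132 118  99 119  91  65  71 123 133 109  84  91 112 126 113]
 [131 108 102 147 131  91  72  94 107  93  74  68  78 100  86]
 [119 104 119 147 149 140 118 101  82  76  69  66  78  97  75]
 [101  96 124 136 141 154 148 147 130 119 112 102  96 114  82]
 [ 89  79 122 134 138 144 140 142 141 136 122 108 103 156 132]
 [ 69  95 127 137 137 138 132 131 127 121 110  98  95 171 191]]
cell in counter x,y,z mm [-2.31 -0.59 33.32] tilt 35.25 yaw 0.03
```

View pics/r.png

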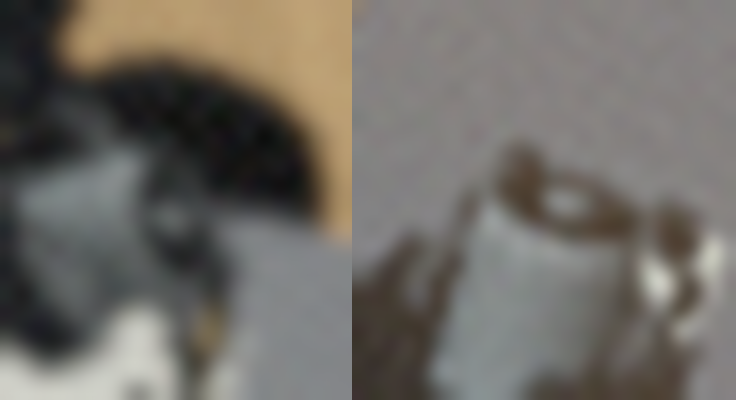

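```bash
python3 - <<'E'
from ins import *
import pickle
from scipy.optimize import least_squares
caps=pickle.load(open("caps0.pkl","rb"))
J=[.6363,.1225,np.radians(-20.8)]
for y in(14.5,-14.5):
  for z in(70,76,83): print(y,z,proj(caps["top"],pose2(J,[[.0305,y/1000,z/1000]])).round(2))
def solve(S,T,cs,ct):
    f=lambda L:np.r_[proj(caps["side"],pose2(cs,[np.array(L)/1000]))[0]-S,proj(caps["top"],pose2(ct,[np.array(L)/1000]))[0]-T]
    r=least_squares(f,[20,0,100]); return r.x.round(2),r.fun.round(2)
x,z,t=-2.31,33.32,35.25
print("exp",x+32*np.cos(np.radians(t)),-.6,45+z+32*np.sin(np.radians(t)))
S=(268.3,168.2);T=(226.85,162.3)
a=np.radians(-20.8)
def sh(dx,dy): return [J[0]+(dx*np.cos(a)-dy*np.sin(a))/1000,J[1]+(dx*np.sin(a)+dy*np.cos(a))/1000,a]
print(solve(S,T,J,J)); print(solve(S,T,sh(.9,0),sh(.3,-.7)))
E
```

```text
14.5 70 [[224.02 160.69]]
14.5 76 [[223.85 160.18]]
14.5 83 [[223.66 159.58]]
-14.5 70 [[233.12 164.15]]
-14.5 76 [[232.99 163.66]]
-14.5 83 [[232.84 163.08]]
exp 23.822529765173726 -0.6 96.78864608119147
(array([22.97,  0.28, 95.73]), array([ 0.3 , -0.08,  0.02,  0.26]))
(array([22.41,  0.88, 95.45]), array([ 0.43, -0.12,  0.02,  0.38]))
```

```bash
sed -i 's/^OFF=.*/OFF=np.array([.006,-.0,-.0245])/' ins.py; python3 - <<'E'
from ins import *
from plan2 import clear
W=[(-3.3,33,34.5),(-3.8,32.7,33.7),(-4.3,32.3,32.7),(-4.8,31.8,31.7),(-5.3,31.2,30.7),(-5.7,30.6,29.6),(-6,30.2,28.5)]
for w in W: print(w,np.round(clear(*w),1))
rows(W,y=-1.4)
E
```

```text
(-3.3, 33, 34.5) [ 2.   2.3  3.   2.3  2.4 25.6 47.4]
(-3.8, 32.7, 33.7) [ 1.8  2.   2.9  2.2  3.1 25.3 46.7]
(-4.3, 32.3, 32.7) [ 1.6  1.9  2.7  2.1  3.7 25.1 45.8]
(-4.8, 31.8, 31.7) [ 1.5  1.8  2.5  2.   4.5 24.8 44.8]
(-5.3, 31.2, 30.7) [ 1.5  1.8  2.2  1.7  5.3 24.5 43.7]
(-5.7, 30.6, 29.6) [ 1.5  1.5  1.9  1.5  5.9 24.3 42.5]
(-6, 30.2, 28.5) [ 1.5  1.3  1.9  1.5  6.4 24.3 41.5]
cell in counter x,y,z mm [-3.13 -0.59 32.75] tilt 35.25 yaw 0.03
[0.03, -0.08, -0.02, -0.0, 0.8, 0.0]
[0.12, -0.08, -0.02, -0.0, 1.6, 0.0]
[0.23, -0.08, -0.01, -0.0, 2.6, 0.0]
[0.34, -0.08, 0.01, -0.0, 3.6, 0.0]
[0.46, -0.08, 0.04, -0.0, 4.6, 0.0]
[0.58, -0.08, 0.07, -0.0, 5.7, 0.0]
[0.67, -0.08, 0.1, -0.0, 6.8, 0.0]
t 13.8 F [ 0.5  0.3 -1.5] M [ 0.17  0.33 -0.03] gap 0.367
```

>>> carry_out:
  moves:
    - [[2.6,0.03,-0.08,-0.02,0,0.8,0],[2.6,0.12,-0.08,-0.02,0,1.6,0],[2.6,0.23,-0.08,-0.01,0,2.6,0],[2.6,0.34,-0.08,0.01,0,3.6,0],[2.6,0.46,-0.08,0.04,0,4.6,0],[2.6,0.58,-0.08,0.07,0,5.7,0],[2.6,0.67,-0.08,0.1,0,6.8,0],[2.6,0.67,-0.08,0.1,0,6.8,0],[2.6,0.67,-0.08,0.1,0,6.8,0],[2.6,0.67,-0.08,0.1,0,6.8,0]]

```text
time: 14.63
eef_pos: [0.6469, 0.1174, 0.0573]
tcp_rot: [0.243, 0.175, 0.953, -0.045]
ft_force: [1.4, -0.0, 0.9]
finger_gap: 0.367
```

```bash
python3 - <<'E'
from snap import *
snap("s")
from plan2 import clear
W=[(-6.2,29.8,27.5),(-6.4,29.3,26.3),(-6.5,28.8,25),(-6.5,28.2,23.5),(-6.5,27.7,22),(-6.3,27.2,20.5),(-6.2,26.7,19)]
for w in W: print(w,np.round(clear(*w),1))
rows(W,y=-1.4)
_,_,s=cur()
a=np.radians(YAW);F=s["ft_force"];print("F counter",F[0]*np.cos(a)+F[1]*np.sin(a),-F[0]*np.sin(a)+F[1]*np.cos(a),F[2])
E
```

```text
(-6.2, 29.8, 27.5) [ 1.5  1.   1.8  2.4  6.7 24.3 40.6]
(-6.4, 29.3, 26.3) [ 1.5  0.7  1.7  2.3  7.1 24.3 39.4]
(-6.5, 28.8, 25) [ 1.6  1.1  1.6  2.3  7.4 24.4 38.2]
(-6.5, 28.2, 23.5) [ 1.8  0.7  1.5  3.   7.6 24.6 36.8]
(-6.5, 27.7, 22) [ 1.9  1.1  1.5  3.   7.7 24.9 35.5]
(-6.3, 27.2, 20.5) [ 2.1  1.4  1.6  3.1  7.7 25.2 34.2]
(-6.2, 26.7, 19) [ 2.2  1.7  1.7  3.1  7.7 25.5 32.9]
cell in counter x,y,z mm [-5.47 -1.05 30.81] tilt 28.53 yaw 0.02
[0.16, -0.04, 0.06, -0.0, 1.0, 0.0]
[0.25, -0.04, 0.11, -0.0, 2.2, 0.0]
[0.34, -0.04, 0.16, -0.0, 3.5, 0.0]
[0.43, -0.04, 0.22, -0.0, 5.0, 0.0]
[0.52, -0.04, 0.28, -0.0, 6.5, 0.0]
[0.59, -0.04, 0.34, -0.0, 8.0, 0.0]
[0.67, -0.04, 0.39, -0.0, 9.5, 0.0]
t 14.73 F [ 1.4 -0.5 -0.2] M [ 0.   -0.04 -0.05] gap 0.368
F counter 1.446793649961459 0.06430753599547123 -0.18159442918435253
```

View pics/s_side.png

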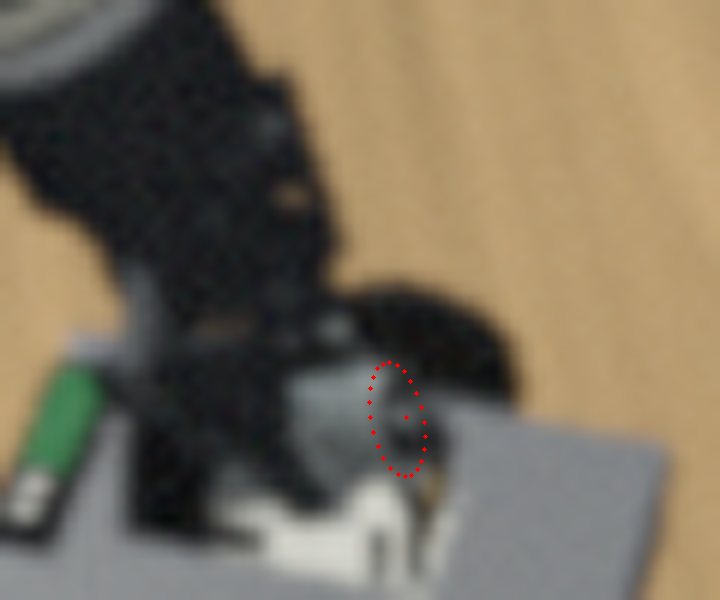

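View pics/s_top.png

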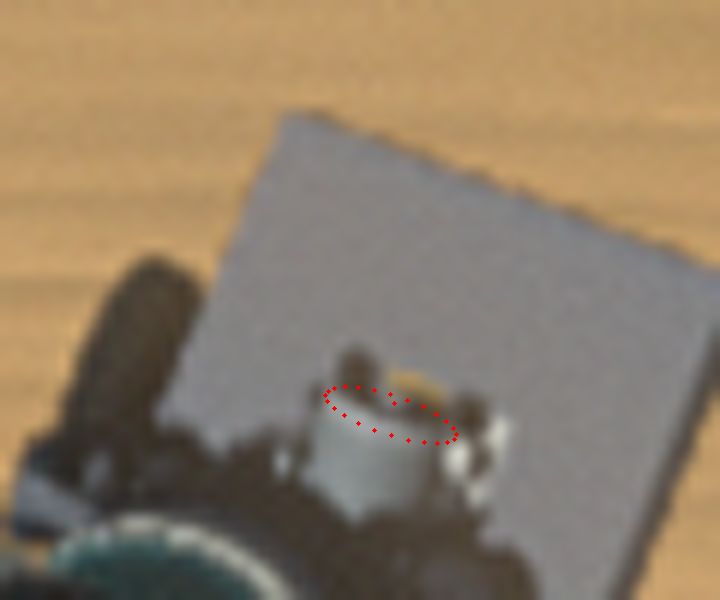

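```bash
python3 - <<'E'
from ins import *
from plan2 import clear
W=[(-6,30.7,28.5),(-6.5,30.5,28.3),(-7,30.3,28),(-7.5,30,27.5)]
for w in W: print(w,np.round(clear(*w),1))
rows(W,y=-1.2)
E
```

```text
(-6, 30.7, 28.5) [ 1.   1.5  2.4  2.   6.1 24.3 42. ]
(-6.5, 30.5, 28.3) [ 0.9  1.8  2.2  2.8  6.7 23.8 41.7]
(-7, 30.3, 28) [ 0.8  2.1  2.1  2.7  7.3 23.4 41.3]
(-7.5, 30, 27.5) [ 0.7  2.3  2.   3.5  7.9 23.  40.8]
cell in counter x,y,z mm [-5.47 -1.05 30.81] tilt 28.53 yaw 0.02
[0.05, -0.02, -0.02, -0.0, 0.0, 0.0]
[0.11, -0.02, -0.02, -0.0, 0.2, 0.0]
[0.18, -0.02, -0.02, -0.0, 0.5, 0.0]
[0.26, -0.02, -0.02, -0.0, 1.0, 0.0]
t 14.73 F [ 1.4 -0.5 -0.2] M [ 0.   -0.04 -0.05] gap 0.368
```

>>> carry_out:
  moves:
    - [[2.6,0.05,-0.02,0,0,0,0],[2.6,0.1,-0.02,0,0,0.1,0],[2.6,0.14,-0.02,0,0,0.3,0],[2.6,0.18,-0.02,0,0,0.5,0],[2.6,0.22,-0.02,0,0,0.8,0],[2.6,0.26,-0.02,0,0,1,0],[2.6,0.26,-0.02,0,0,1,0],[2.6,0.26,-0.02,0,0,1,0],[2.6,0.26,-0.02,0,0,1,0],[2.6,0.26,-0.02,0,0,1,0]]

```text
time: 15.57
eef_pos: [0.6444, 0.118, 0.0557]
tcp_rot: [0.234, 0.175, 0.955, -0.043]
ft_force: [3.6, -0.4, 2.7]
finger_gap: 0.366
```

```bash
cat >> ins.py <<'E'
def fc():
    _,_,s=cur();a=np.radians(YAW);F=s["ft_force"];M=s["ft_torque"]
    print("Fc",np.round([F[0]*np.cos(a)+F[1]*np.sin(a),-F[0]*np.sin(a)+F[1]*np.cos(a),F[2]],2),"Mc",np.round([M[0]*np.cos(a)+M[1]*np.sin(a),-M[0]*np.sin(a)+M[1]*np.cos(a),M[2]],2))
E
python3 - <<'E'
from ins import *
from plan2 import clear
where(); fc()
E
```

```text
cell in counter x,y,z mm [-7.44 -1.27 29.71] tilt 27.5 yaw 0.0
Fc [3.52 0.9  2.66] Mc [ 0.17 -0.43  0.04]
```

```bash
python3 - <<'E'
from ins import *
from station import viewer
p,Rr,s=cur(); C=p+Rr.apply(OFF)
t=np.linspace(0,2*np.pi,32,endpoint=False)
ims=[]
for n,w in(("side",(248,150,286,184)),("top",(210,148,244,182))):
    c=viewer.capture(n); f=18
    im=cv2.resize(c["image"][w[1]:w[3],w[0]:w[2],::-1],None,fx=f,fy=f,interpolation=cv2.INTER_CUBIC)
    raw=im.copy()
    pts=[C+Rr.apply([-.032,0,0])]+[C+Rr.apply([-.029,.0165*np.cos(a),.0165*np.sin(a)]) for a in t]
    for k in proj(c,pts): cv2.circle(im,tuple(int(x) for x in (k+.5-[w[0],w[1]])*f),2,(0,0,255),-1)
    print(n,proj(c,pts[:1]),w)
    cv2.imwrite(f"pics/u_{n}.png",im); cv2.imwrite(f"pics/ur_{n}.png",raw)
E
```

```text
side [[267.82215794 169.62392659]] (248, 150, 286, 184)
top [[227.25797852 163.90449348]] (210, 148, 244, 182)
```

View pics/u_side.png

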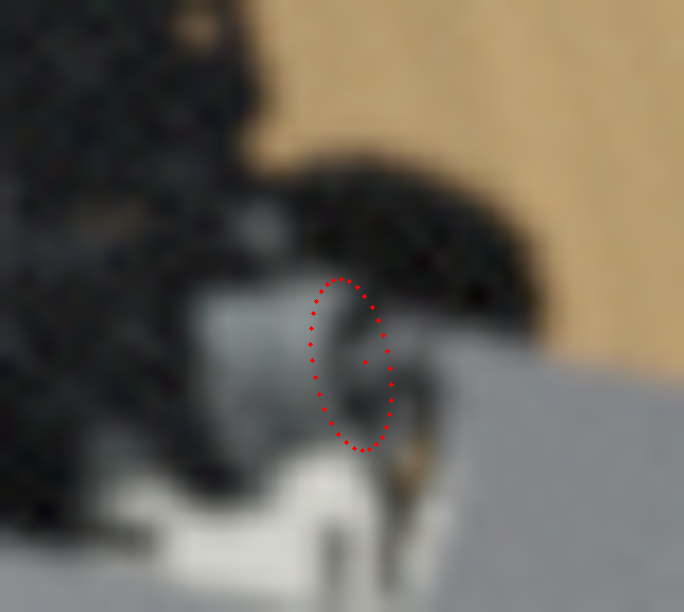

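View pics/u_top.png

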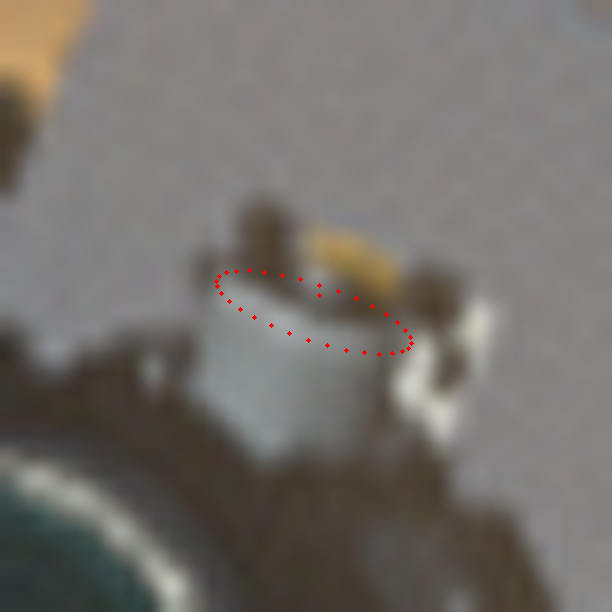

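```bash
sed -i 's/^OFF=.*/OFF=np.array([.0028,-.0,-.0245])/' ins.py; python3 - <<'E'
from ins import *
from plan2 import clear
where(); fc()
W=[(-5.2,30.7,27.3),(-5.7,30.3,27),(-6.1,29.9,26.8),(-6.5,29.4,26.4),(-6.8,29,26)]
for w in W: print(w,np.round(clear(*w),1))
rows(W,y=-1.3)
E
```

```text
cell in counter x,y,z mm [-4.65 -1.31 31.15] tilt 27.49 yaw 0.01
Fc [4.08 1.12 2.81] Mc [ 0.22 -0.49  0.02]
(-5.2, 30.7, 27.3) [ 1.1  0.6  2.7  2.5  5.3 25.3 41.4]
(-5.7, 30.3, 27) [ 1.1  0.7  2.4  3.1  5.9 24.9 40.8]
(-6.1, 29.9, 26.8) [ 1.3  0.8  2.1  2.8  6.5 24.5 40.3]
(-6.5, 29.4, 26.4) [ 1.4  0.8  1.7  2.4  7.2 24.2 39.6]
(-6.8, 29, 26) [ 1.6  1.1  1.5  2.1  7.6 23.9 39. ]
cell in counter x,y,z mm [-4.65 -1.31 31.15] tilt 27.49 yaw 0.01
[0.08, 0.0, 0.02, -0.0, 0.2, 0.0]
[0.15, 0.0, 0.03, -0.0, 0.5, 0.0]
[0.22, 0.0, 0.05, -0.0, 0.7, 0.0]
[0.29, 0.0, 0.07, -0.0, 1.1, 0.0]
[0.35, 0.0, 0.1, -0.0, 1.5, 0.0]
t 15.67 F [ 4.2 -0.4  2.8] M [ 0.03 -0.54  0.02] gap 0.371
```

>>> carry_out:
  moves:
    - [[2.6,0.08,0,0.02,0,0.2,0],[2.6,0.15,0,0.03,0,0.5,0],[2.6,0.22,0,0.05,0,0.7,0],[2.6,0.29,0,0.07,0,1.1,0],[2.6,0.35,0,0.1,0,1.5,0],[2.6,0.35,0,0.1,0,1.5,0],[2.6,0.35,0,0.1,0,1.5,0],[2.6,0.35,0,0.1,0,1.5,0],[2.6,0.35,0,0.1,0,1.5,0],[2.6,0.35,0,0.1,0,1.5,0]]

```text
time: 16.5
eef_pos: [0.6425, 0.1187, 0.0537]
tcp_rot: [0.222, 0.176, 0.958, -0.041]
ft_force: [5.5, -1.9, 4.8]
finger_gap: 0.37
```

```bash
python3 - <<'E'
from ins import *
from plan2 import clear
fc()
W=[(-6.8,28.6,25),(-6.8,28.2,24),(-6.8,27.9,23),(-6.8,27.6,22),(-6.7,27.2,20.5),(-6.6,26.8,19),(-6.5,26.3,17.5)]
for w in W: print(w,np.round(clear(*w),1))
rows(W,y=-1.4)
E
```

```text
Fc [5.76 0.21 4.85] Mc [ 0.02 -0.85  0.02]
(-6.8, 28.6, 25) [ 1.7  1.5  1.4  2.9  7.8 24.1 38. ]
(-6.8, 28.2, 24) [ 1.8  1.   1.3  2.9  7.9 24.3 37.1]
(-6.8, 27.9, 23) [ 1.9  1.1  1.4  2.9  8.  24.4 36.3]
(-6.8, 27.6, 22) [ 1.9  1.4  1.4  2.9  8.1 24.6 35.4]
(-6.7, 27.2, 20.5) [ 2.   1.8  1.6  3.1  8.1 24.8 34.2]
(-6.6, 26.8, 19) [ 2.   2.   1.8  3.8  8.1 25.1 33. ]
(-6.5, 26.3, 17.5) [ 2.1  2.3  1.8  3.8  8.1 25.4 31.6]
cell in counter x,y,z mm [-6.15 -1.37 29.49] tilt 26.03 yaw 0.0
[0.14, -0.0, 0.06, -0.0, 1.0, 0.0]
[0.2, -0.0, 0.1, -0.0, 2.0, 0.0]
[0.26, -0.0, 0.13, -0.0, 3.0, 0.0]
[0.31, -0.0, 0.15, -0.0, 4.0, 0.0]
[0.39, -0.0, 0.2, -0.0, 5.5, 0.0]
[0.46, -0.0, 0.24, -0.0, 7.0, 0.0]
[0.54, -0.0, 0.29, -0.0, 8.5, 0.0]
t 16.5 F [ 5.5 -1.9  4.8] M [-0.28 -0.8   0.02] gap 0.37
```

>>> carry_out:
  moves:
    - [[2.6,0.1,0,0.03,0,0.7,0],[2.6,0.15,0,0.05,0,1.4,0],[2.6,0.2,0,0.08,0,2,0],[2.6,0.23,0,0.1,0,2.5,0],[2.6,0.26,0,0.11,0,3,0],[2.6,0.29,0,0.12,0,3.5,0],[2.6,0.31,0,0.13,0,4,0],[2.6,0.31,0,0.13,0,4,0],[2.6,0.31,0,0.13,0,4,0],[2.6,0.31,0,0.13,0,4,0]]

```text
time: 17.33
eef_pos: [0.6405, 0.1194, 0.0508]
tcp_rot: [0.188, 0.177, 0.965, -0.034]
ft_force: [6.6, -2.7, 2.6]
finger_gap: 0.372
```

```bash
python3 - <<'E'
from snap import *
from plan2 import clear
fc()
W=[(-6.8,27.5,21),(-6.7,27.2,20),(-6.6,26.9,19),(-6.5,26.6,18),(-6.4,26.2,16.5),(-6.3,25.7,15)]
for w in W: print(w,np.round(clear(*w),1))
rows(W,y=-1.4)
snap("v")
E
```

```text
Fc [ 7.17 -0.2   2.61] Mc [ 0.09 -0.94  0.01]
(-6.8, 27.5, 21) [ 1.8  1.7  1.7  3.2  8.1 24.7 34.8]
(-6.7, 27.2, 20) [ 1.8  1.8  1.8  3.2  8.1 24.9 33.9]
(-6.6, 26.9, 19) [ 1.9  2.   1.9  3.9  8.  25.1 33.1]
(-6.5, 26.6, 18) [ 1.9  2.1  1.9  4.   8.  25.3 32.2]
(-6.4, 26.2, 16.5) [ 2.   2.4  2.1  4.1  8.  25.6 31. ]
(-6.3, 25.7, 15) [ 2.1  2.5  2.3  4.1  8.1 25.8 29.6]
cell in counter x,y,z mm [-6.8  -1.42 27.49] tilt 22.03 yaw 0.01
[0.04, 0.0, 0.0, 0.0, 1.0, 0.0]
[0.09, 0.0, 0.04, 0.0, 2.0, 0.0]
[0.13, 0.0, 0.07, 0.0, 3.0, 0.0]
[0.18, 0.0, 0.11, 0.0, 4.0, 0.0]
[0.25, 0.0, 0.15, 0.0, 5.5, 0.0]
[0.32, 0.0, 0.2, 0.0, 7.0, 0.0]
t 17.33 F [ 6.6 -2.7  2.6] M [-0.25 -0.91  0.01] gap 0.372
```

View pics/v_side.png

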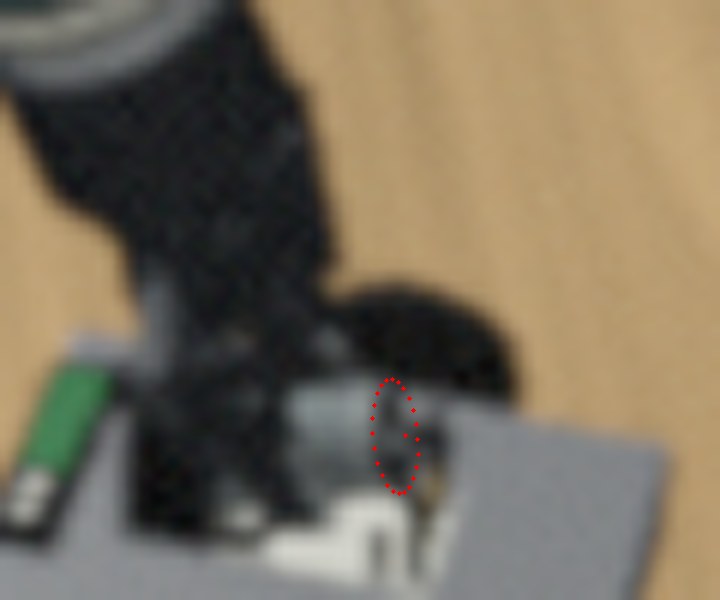

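View pics/v_top.png

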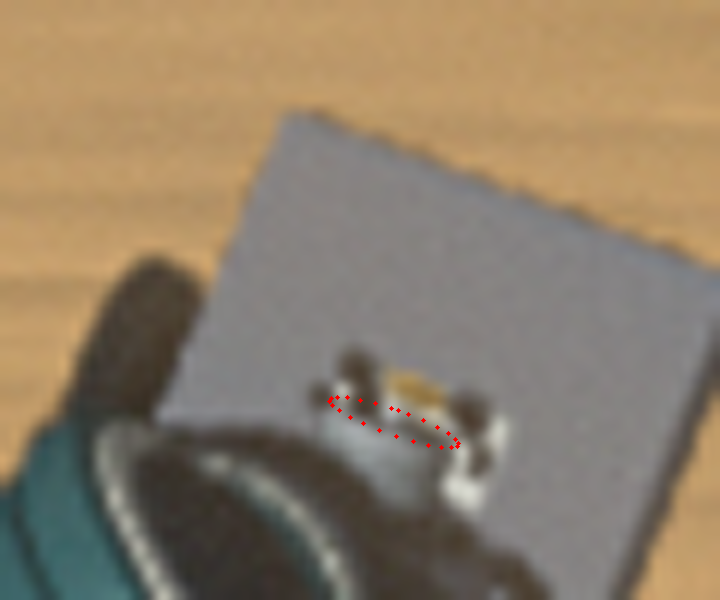

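>>> carry_out:
  moves:
    - [[2.6,0.04,-0.02,0,0,1,0],[2.6,0.09,-0.05,0.04,0,2,0],[2.6,0.13,-0.05,0.07,0,3,0],[2.6,0.18,-0.05,0.11,0,4,0],[2.6,0.22,-0.05,0.13,0,4.8,0],[2.6,0.25,-0.05,0.15,0,5.5,0],[2.6,0.29,-0.05,0.18,0,6.3,0],[2.6,0.32,-0.05,0.2,0,7,0],[2.6,0.32,-0.05,0.2,0,7,0],[2.6,0.32,-0.05,0.2,0,7,0]]

```text
time: 18.27
eef_pos: [0.638, 0.1198, 0.0469]
tcp_rot: [0.128, 0.179, 0.975, -0.023]
ft_force: [7.1, -1.5, -0.6]
finger_gap: 0.368
```

```bash
python3 - <<'E'
from snap import *
from plan2 import clear
fc()
W=[(-6.2,25.3,14),(-6,24.9,13),(-5.9,24.5,12),(-5.8,24.1,11),(-5.7,23.7,10),(-5.6,23.3,9),(-5.5,22.8,8)]
for w in W: print(w,np.round(clear(*w),1))
rows(W,y=-1.9)
snap("w",("top",))
E
```

```text
Fc [ 7.15  1.09 -0.56] Mc [ 0.27 -1.01 -0.02]
(-6.2, 25.3, 14) [ 2.2  2.6  2.3  4.   8.1 25.9 28.7]
(-6, 24.9, 13) [ 2.3  2.6  2.3  4.   8.  26.2 27.7]
(-5.9, 24.5, 12) [ 2.5  2.6  2.3  3.9  8.  26.3 26.8]
(-5.8, 24.1, 11) [ 2.6  2.6  2.4  3.9  8.  26.5 25.8]
(-5.7, 23.7, 10) [ 2.7  2.6  2.4  3.9  8.  26.6 24.8]
(-5.6, 23.3, 9) [ 2.8  2.6  2.5  3.8  8.  26.7 23.9]
(-5.5, 22.8, 8) [ 3.   2.5  2.4  3.7  8.  26.8 22.8]
cell in counter x,y,z mm [-6.47 -1.88 24.83] tilt 15.0 yaw -0.02
[0.0, -0.0, -0.03, 0.0, 1.0, -0.0]
[0.04, -0.0, 0.01, 0.0, 2.0, -0.0]
[0.08, -0.0, 0.06, 0.0, 3.0, -0.0]
[0.13, -0.0, 0.1, 0.0, 4.0, -0.0]
[0.17, -0.0, 0.14, 0.0, 5.0, -0.0]
[0.21, -0.0, 0.19, 0.0, 6.0, -0.0]
[0.26, -0.0, 0.24, 0.0, 7.0, -0.0]
t 18.27 F [ 7.1 -1.5 -0.6] M [-0.11 -1.04 -0.02] gap 0.368
```

View pics/w_top.png

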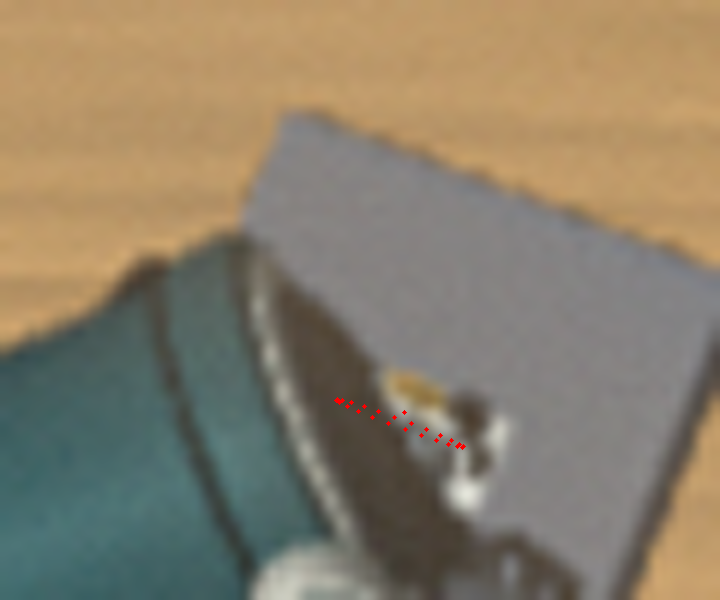

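>>> carry_out:
  moves:
    - [[2.6,0.02,0,-0.02,0,1,0],[2.6,0.05,0,0.01,0,2,0],[2.6,0.09,0,0.06,0,3,0],[2.6,0.13,0,0.1,0,4,0],[2.6,0.17,0,0.14,0,5,0],[2.6,0.21,0,0.19,0,6,0],[2.6,0.26,0,0.24,0,7,0],[2.6,0.26,0,0.24,0,7,0],[2.6,0.26,0,0.24,0,7,0],[2.6,0.26,0,0.24,0,7,0]]

```text
time: 19.15
eef_pos: [0.6359, 0.1203, 0.0433]
tcp_rot: [0.068, 0.18, 0.981, -0.013]
ft_force: [7.9, -1.5, -2.3]
finger_gap: 0.365
```

```bash
python3 - <<'E'
from snap import *
from plan2 import clear
fc()
W=[(-5.5,22.4,7),(-5.4,21.8,6),(-5.3,21.2,5),(-5.3,20.6,4),(-5.2,19.9,3),(-5.2,19.3,2),(-5.2,18.7,1),(-5.1,18,0)]
for w in W: print(w,np.round(clear(*w),1))
rows(W,y=-1.9)
snap("x",("side",))
E
```

```text
Fc [ 7.94  1.44 -2.31] Mc [ 0.16 -1.16 -0.02]
(-5.5, 22.4, 7) [ 3.   2.6  2.5  3.9  8.  26.8 21.8]
(-5.4, 21.8, 6) [ 3.3  2.5  2.4  3.7  8.  26.9 20.7]
(-5.3, 21.2, 5) [ 3.6  2.4  2.2  3.4  8.  27.  19.5]
(-5.3, 20.6, 4) [ 3.8  2.3  2.1  3.2  8.1 26.9 18.3]
(-5.2, 19.9, 3) [ 4.2  2.1  1.9  2.8  8.1 27.  17.1]
(-5.2, 19.3, 2) [ 4.4  2.   1.8  2.6  8.1 26.9 15.9]
(-5.2, 18.7, 1) [ 4.7  1.9  1.7  2.3  8.2 26.9 14.8]
(-5.1, 18, 0) [ 5.   1.6  1.5  2.   8.1 26.9 13.5]
cell in counter x,y,z mm [-5.81 -2.18 22.19] tilt 7.98 yaw -0.02
[0.01, 0.03, -0.01, -0.0, 1.0, -0.0]
[0.05, 0.03, 0.05, -0.0, 2.0, -0.0]
[0.09, 0.03, 0.12, -0.0, 3.0, -0.0]
[0.14, 0.03, 0.18, -0.0, 4.0, -0.0]
[0.18, 0.03, 0.25, -0.0, 5.0, -0.0]
[0.24, 0.03, 0.31, -0.0, 6.0, -0.0]
[0.29, 0.03, 0.37, -0.0, 7.0, -0.0]
[0.33, 0.03, 0.44, -0.0, 8.0, -0.0]
t 19.15 F [ 7.9 -1.5 -2.3] M [-0.26 -1.14 -0.02] gap 0.365
```

View pics/x_side.png

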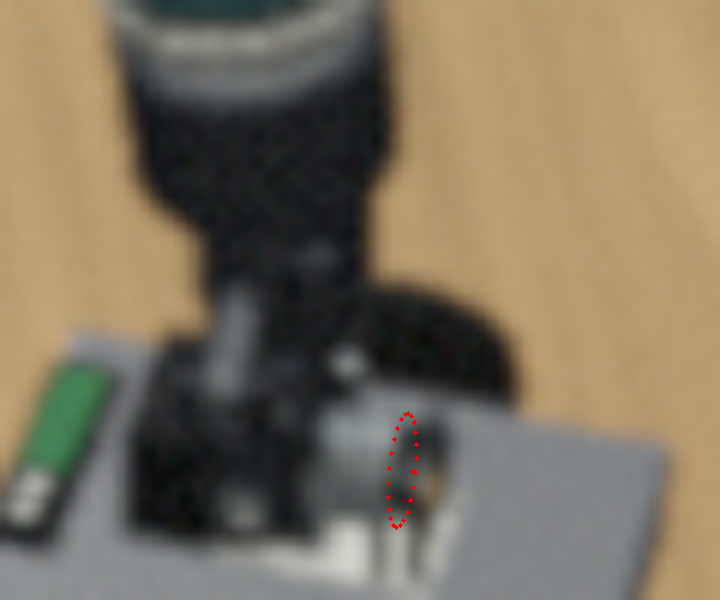

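>>> carry_out:
  moves:
    - [[2.6,0.02,0.01,0,0,1,0],[2.6,0.05,0.02,0.05,0,2,0],[2.6,0.09,0.03,0.12,0,3,0],[2.6,0.14,0.03,0.18,0,4,0],[2.6,0.18,0.03,0.25,0,5,0],[2.6,0.24,0.03,0.31,0,6,0],[2.6,0.27,0.03,0.35,0,6.6,0],[2.6,0.27,0.03,0.35,0,6.6,0],[2.6,0.27,0.03,0.35,0,6.6,0],[2.6,0.27,0.03,0.35,0,6.6,0]]

```text
time: 20.03
eef_pos: [0.634, 0.121, 0.0395]
tcp_rot: [0.012, 0.181, 0.983, -0.002]
ft_force: [6.1, -3.0, -1.4]
finger_gap: 0.372
```

```bash
python3 - <<'E'
from snap import *
fc()
rows([(-5.1,18,0),(-5.1,17.5,0),(-5.1,17,0),(-5.1,16.5,0),(0,16.5,0)],y=-1.9)
snap("y",("side",))
E
```

```text
Fc [ 6.74 -0.69 -1.36] Mc [-0.06 -1.18 -0.  ]
cell in counter x,y,z mm [-4.99 -2.21 18.95] tilt 1.41 yaw -0.02
[0.07, 0.03, 0.1, -0.0, 1.4, -0.0]
[0.07, 0.03, 0.15, -0.0, 1.4, -0.0]
[0.08, 0.03, 0.2, -0.0, 1.4, -0.0]
[0.08, 0.03, 0.25, -0.0, 1.4, -0.0]
[-0.43, 0.03, 0.26, -0.0, 1.4, -0.0]
t 20.03 F [ 6.1 -3.  -1.4] M [-0.48 -1.08 -0.  ] gap 0.372
```

View pics/y_side.png

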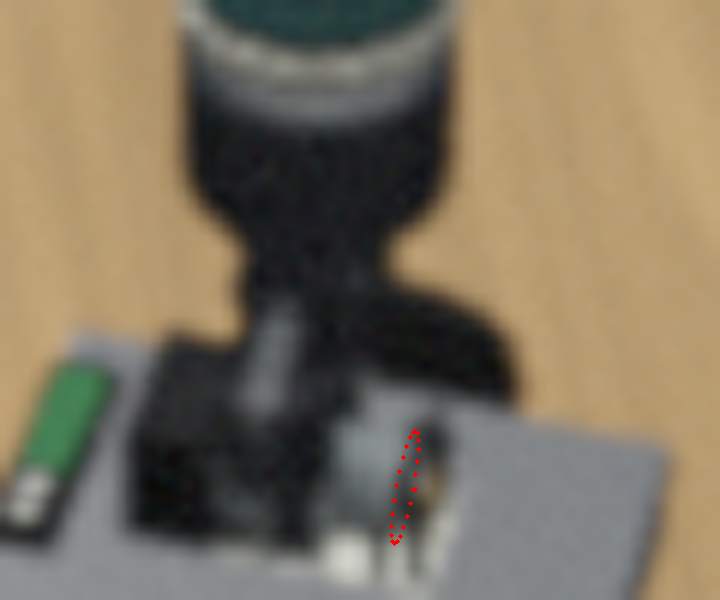

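>>> carry_out:
  moves:
    - [[2.6,0.06,0.02,0.02,0,0.5,0],[2.6,0.12,0.02,0.05,0,1,0],[2.6,0.14,0.02,0.1,0,1.4,0],[2.6,0.14,0.02,0.13,0,1.4,0],[2.6,0.14,0.02,0.16,0,1.4,0],[2.6,0.14,0.02,0.19,0,1.4,0],[2.6,0.14,0.02,0.22,0,1.4,0],[2.6,0.14,0.02,0.22,0,1.4,0],[2.6,0.14,0.02,0.22,0,1.4,0],[2.6,0.14,0.02,0.22,0,1.4,0]]

```text
time: 20.92
eef_pos: [0.6339, 0.1213, 0.0387]
tcp_rot: [0.001, 0.18, 0.984, -0.0]
ft_force: [5.8, -5.3, 3.5]
finger_gap: 0.37
```

```bash
python3 - <<'E'
from snap import *
fc()
rows([(-5.1,16.5,0),(0,16.5,0)],y=-1.9)
E
```

```text
Fc [ 7.33 -2.84  3.55] Mc [-0.38 -1.24  0.07]
cell in counter x,y,z mm [-4.63 -2.   18.21] tilt 0.15 yaw 0.01
[0.05, 0.01, 0.17, -0.0, 0.1, 0.0]
[-0.46, 0.01, 0.17, -0.0, 0.1, 0.0]
t 20.92 F [ 5.8 -5.3  3.5] M [-0.8  -1.02  0.07] gap 0.37
```

>>> carry_out:
  moves:
    - [[2.6,0,-0.03,0,0,0,0],[2.6,0,-0.06,0,0,0,0],[2.6,0,-0.09,0,0,0,0],[2.6,0.05,-0.1,0,0,0,0],[2.6,0.08,-0.1,0,0,0,0],[2.6,0.1,-0.1,0,0,0,0],[2.6,0.1,-0.1,0,0,0,0],[2.6,0.1,-0.1,0,0,0,0],[2.6,0.1,-0.1,0,0,0,0],[2.6,0.1,-0.1,0,0,0,0]]

```text
time: 21.75
eef_pos: [0.6338, 0.1212, 0.0389]
tcp_rot: [0.002, 0.181, 0.984, 0.0]
ft_force: [9.5, -3.1, 0.5]
finger_gap: 0.369
```

```bash
python3 - <<'E'
from snap import *
fc()
rows([(-5.1,16.5,0),(0,16.5,0)],y=-1.9)
snap("z")
E
```

```text
Fc [9.96 0.46 0.47] Mc [ 0.01 -1.64  0.01]
cell in counter x,y,z mm [-4.79 -2.13 18.39] tilt 0.26 yaw -0.01
[0.04, 0.02, 0.19, 0.1, 0.3, -0.0]
[-0.47, 0.02, 0.19, 0.1, 0.3, -0.0]
t 21.75 F [ 9.5 -3.1  0.5] M [-0.57 -1.54  0.01] gap 0.369
```

View pics/z_side.png

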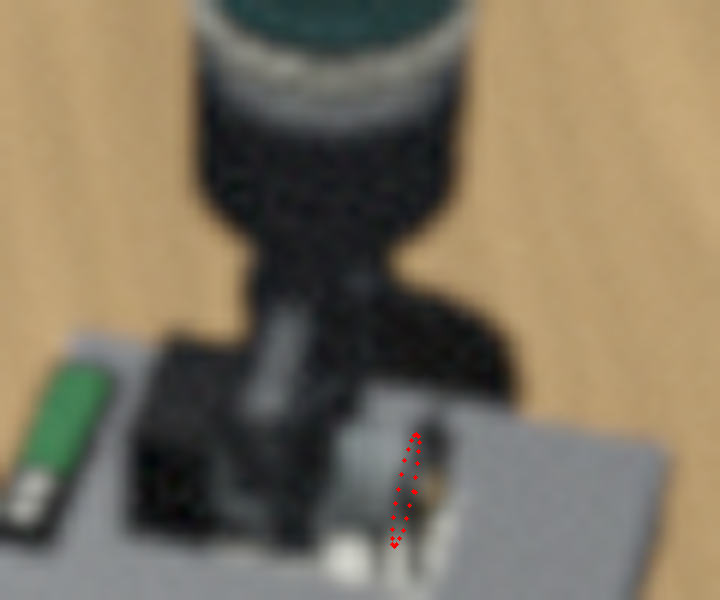

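View pics/z_top.png

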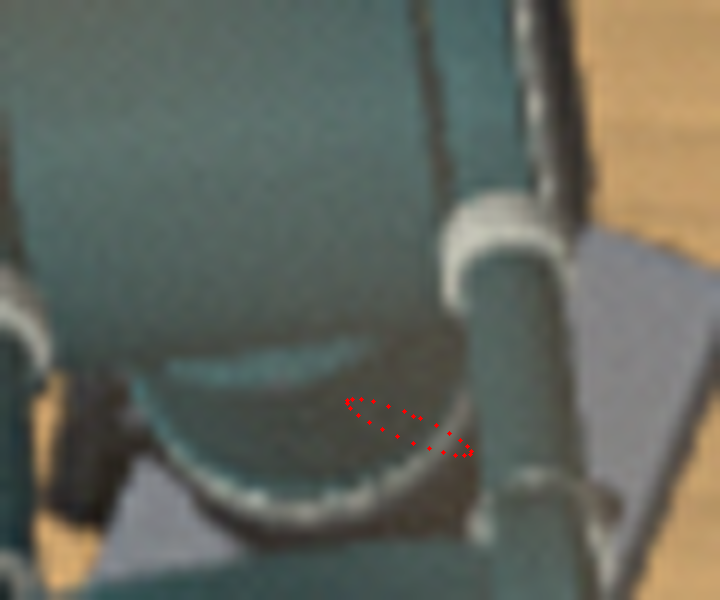

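```bash
python3 - <<'E'
from snap import *
fc()
rows([(-4.9,19.3,0),(-5.6,19.6,-1),(-6.2,19.4,-2.2),(-6.3,19.1,-3.5)],y=-2.2)
E
```

```text
Fc [9.54 0.4  1.3 ] Mc [ 0.03 -1.58  0.01]
cell in counter x,y,z mm [-4.8  -2.15 18.37] tilt 0.25 yaw -0.01
[0.02, -0.01, -0.09, 0.1, 0.3, -0.0]
[0.13, -0.01, -0.12, 0.1, 1.3, -0.0]
[0.25, -0.01, -0.09, 0.1, 2.5, -0.0]
[0.31, -0.01, -0.06, 0.1, 3.8, -0.0]
t 21.85 F [ 9.1 -3.   1.3] M [-0.53 -1.49  0.01] gap 0.367
```

>>> carry_out:
  moves:
    - [[2.6,-0.08,0,-0.14,0,0,0],[2.6,-0.15,0,-0.25,0,0,0],[2.6,-0.12,0,-0.28,0,0.6,0],[2.6,-0.06,0,-0.28,0,1.3,0],[2.6,0,0,-0.27,0,1.9,0],[2.6,0.06,0,-0.25,0,2.5,0],[2.6,0.09,0,-0.24,0,3.2,0],[2.6,0.12,0,-0.22,0,3.8,0],[2.6,0.12,0,-0.22,0,3.8,0],[2.6,0.12,0,-0.22,0,3.8,0]]

```text
time: 22.68
eef_pos: [0.632, 0.1218, 0.0397]
tcp_rot: [-0.031, 0.181, 0.983, 0.006]
ft_force: [9.9, -2.7, -2.8]
finger_gap: 0.367
```

```bash
python3 - <<'E'
from snap import *
fc()
rows([(-6.3,18.8,-3.5),(-6.3,18.4,-3.5),(-6.3,18,-3.5),(0,17.7,-3)],y=-2.2)
snap("aa",("side",))
E
```

```text
Fc [10.21  1.03 -2.79] Mc [ 0.24 -1.77  0.04]
cell in counter x,y,z mm [-5.05 -2.21 19.34] tilt -3.63 yaw -0.01
[0.12, -0.0, 0.06, 0.1, -0.1, -0.0]
[0.11, -0.0, 0.1, 0.1, -0.1, -0.0]
[0.11, -0.0, 0.14, 0.1, -0.1, -0.0]
[-0.54, -0.0, 0.13, 0.1, -0.6, -0.0]
t 22.68 F [ 9.9 -2.7 -2.8] M [-0.41 -1.73  0.04] gap 0.367
```

View pics/aa_side.png

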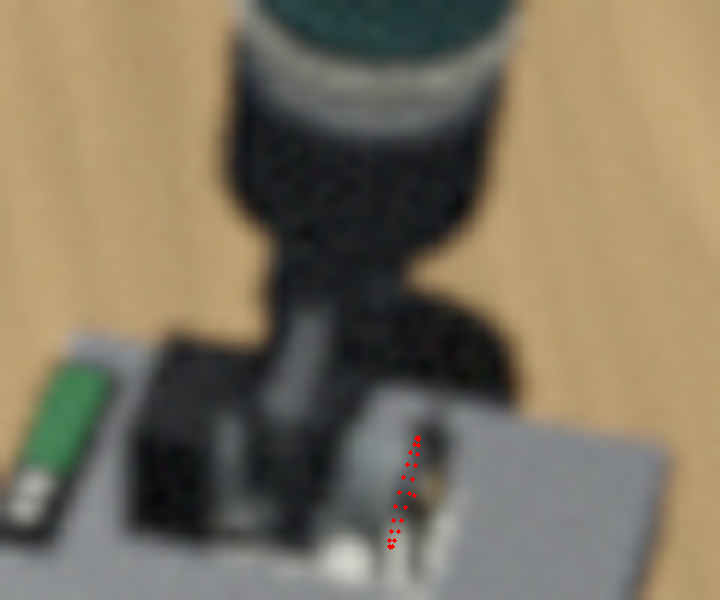

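```bash
python3 - <<'E'
from ins import *
from station import viewer
p,Rr,s=cur(); C=p+Rr.apply(OFF)
t=np.linspace(0,2*np.pi,32,endpoint=False)
w=(250,162,280,186)
c=viewer.capture("side"); f=24
im=cv2.resize(c["image"][w[1]:w[3],w[0]:w[2],::-1],None,fx=f,fy=f,interpolation=cv2.INTER_CUBIC)
im=cv2.convertScaleAbs(im,alpha=1.5)
pts=[C+Rr.apply([-.032,0,0])]+[C+Rr.apply([-.029,.0165*np.cos(a),.0165*np.sin(a)]) for a in t]
for k in proj(c,pts): cv2.circle(im,tuple(int(x) for x in (k+.5-[w[0],w[1]])*f),2,(0,0,255),-1)
cv2.imwrite("pics/ab.png",im)
where();fc()
E
```

```text
cell in counter x,y,z mm [-5.03 -2.22 19.36] tilt -3.62 yaw -0.0
Fc [10.19  1.03 -3.23] Mc [ 0.22 -1.76  0.11]
```

View pics/ab.png

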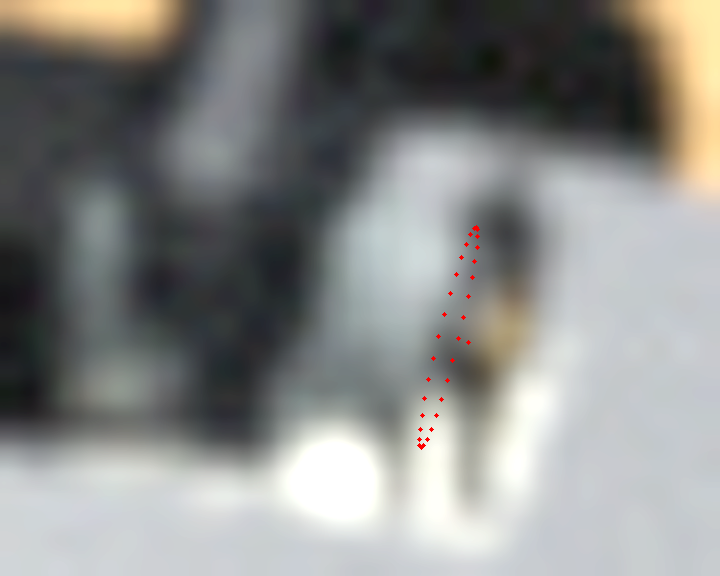

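```bash
python3 - <<'E'
from ins import *
rows([(-5,18.5,-2),(-4.5,18.3,0),(-3,18.3,0),(-1.5,18.3,0),(-0.5,18.3,0)],y=-2.2)
fc()
E
```

```text
cell in counter x,y,z mm [-5.03 -2.22 19.36] tilt -3.62 yaw -0.0
[-0.08, -0.0, 0.08, 0.1, -1.6, -0.0]
[-0.21, -0.0, 0.08, 0.1, -3.6, -0.0]
[-0.36, -0.0, 0.07, 0.1, -3.6, -0.0]
[-0.51, -0.0, 0.06, 0.1, -3.6, -0.0]
[-0.61, -0.0, 0.05, 0.1, -3.6, -0.0]
t 22.78 F [ 9.9 -2.7 -3.2] M [-0.41 -1.72  0.11] gap 0.367
Fc [10.19  1.03 -3.23] Mc [ 0.22 -1.76  0.11]
```

>>> carry_out:
  moves:
    - [[2.6,-0.1,0,0.03,0,-0.8,0],[2.6,-0.15,0,0.06,0,-1.6,0],[2.6,-0.2,0,0.09,0,-2.4,0],[2.6,-0.24,0,0.1,0,-3,0],[2.6,-0.27,0,0.1,0,-3.6,0],[2.6,-0.27,0,0.1,0,-3.6,0],[2.6,-0.27,0,0.1,0,-3.6,0],[2.6,-0.27,0,0.1,0,-3.6,0],[2.6,-0.27,0,0.1,0,-3.6,0],[2.6,-0.27,0,0.1,0,-3.6,0]]

```text
time: 23.62
eef_pos: [0.6337, 0.1212, 0.0393]
tcp_rot: [-0.001, 0.181, 0.984, 0.001]
ft_force: [6.7, -1.1, 0.9]
finger_gap: 0.367
```

```bash
python3 - <<'E'
from ins import *
rows([(-4.5,18.3,0),(-4.5,17.8,0),(-3,18.3,0),(-1.5,18.3,0),(-0.5,18.3,0)],y=-2.2)
fc()
E
```

```text
cell in counter x,y,z mm [-4.76 -2.15 18.76] tilt -0.11 yaw -0.02
[-0.03, -0.01, 0.05, 0.1, -0.1, -0.0]
[-0.03, -0.01, 0.1, 0.1, -0.1, -0.0]
[-0.18, -0.01, 0.05, 0.1, -0.1, -0.0]
[-0.33, -0.01, 0.05, 0.1, -0.1, -0.0]
[-0.43, -0.01, 0.05, 0.1, -0.1, -0.0]
t 23.62 F [ 6.7 -1.1  0.9] M [-0.23 -1.09 -0.02] gap 0.367
Fc [6.69 1.39 0.85] Mc [ 0.17 -1.1  -0.02]
```

>>> carry_out:
  moves:
    - [[2.6,0,0.02,0.04,0,0,0],[2.6,0,0.03,0.08,0,0,0],[2.6,0,0.03,0.1,0,0,0],[2.6,-0.03,0.03,0.1,0,0,0],[2.6,-0.07,0.03,0.1,0,0,0],[2.6,-0.11,0.03,0.1,0,0,0],[2.6,-0.15,0.03,0.1,0,0,0],[2.6,-0.2,0.03,0.1,0,0,0],[2.6,-0.2,0.03,0.1,0,0,0],[2.6,-0.2,0.03,0.1,0,0,0]]

```text
time: 24.45
eef_pos: [0.6349, 0.1209, 0.0379]
tcp_rot: [-0.002, 0.181, 0.984, 0.001]
ft_force: [5.7, -2.0, 1.6]
finger_gap: 0.369
```

```bash
python3 - <<'E'
from ins import *
rows([(-1.5,18.3,0),(-0.5,18.3,0)],y=-2.)
fc()
E
```

```text
cell in counter x,y,z mm [-3.44 -1.96 17.45] tilt -0.19 yaw -0.02
[-0.2, -0.0, -0.09, 0.0, -0.2, -0.0]
[-0.3, -0.0, -0.09, 0.0, -0.2, -0.0]
t 24.45 F [ 5.7 -2.   1.6] M [-0.13 -0.85 -0.05] gap 0.369
Fc [6.   0.17 1.65] Mc [ 0.18 -0.84 -0.05]
```

>>> carry_out:
  moves:
    - [[2.6,0,0,0.02,0,0,0],[2.6,-0.02,0,0.04,0,0,0],[2.6,-0.05,0,0.05,0,0,0],[2.6,-0.08,0,0.05,0,0,0],[2.6,-0.12,0,0.05,0,0,0],[2.6,-0.16,0,0.05,0,0,0],[2.6,-0.18,0,0.05,0,0,0],[2.6,-0.18,0,0.05,0,0,0],[2.6,-0.18,0,0.05,0,0,0],[2.6,-0.18,0,0.05,0,0,0]]

```text
time: 25.28
eef_pos: [0.6358, 0.1206, 0.0375]
tcp_rot: [-0.002, 0.181, 0.984, 0.0]
ft_force: [3.5, 1.8, 0.5]
finger_gap: 0.366
```

```bash
python3 - <<'E'
from ins import *
rows([(-1.5,17,0),(-0.5,17,0)],y=-2.)
fc()
E
```

```text
cell in counter x,y,z mm [-2.48 -1.96 16.97] tilt -0.27 yaw -0.02
[-0.11, -0.0, -0.0, -0.0, -0.3, -0.0]
[-0.21, -0.0, -0.0, -0.0, -0.3, -0.0]
t 25.28 F [3.5 1.8 0.5] M [ 0.38 -0.65 -0.04] gap 0.366
Fc [2.61 2.87 0.54] Mc [ 0.59 -0.47 -0.04]
```

>>> carry_out:
  moves:
    - [[2.6,0.08,0,0,0,0,0],[2.6,0.15,0,0,0,0,0],[2.6,0.15,0.01,0.03,0,0,0],[2.6,0.15,0.01,0.06,0,0,0],[2.6,0.15,0.01,0.09,0,0,0],[2.6,0.15,0.01,0.12,0,0,0],[2.6,0.15,0.01,0.15,0,0,0],[2.6,0.15,0.01,0.15,0,0,0],[2.6,0.15,0.01,0.15,0,0,0],[2.6,0.15,0.01,0.15,0,0,0]]

```text
time: 26.12
eef_pos: [0.6356, 0.1208, 0.037]
tcp_rot: [-0.001, 0.181, 0.984, 0.0]
ft_force: [5.2, 1.3, 5.0]
finger_gap: 0.368
```

```bash
python3 - <<'E'
from ins import *
rows([(-1.5,17,0),(-0.5,17,0)],y=-2.)
fc()
from station import viewer
p,Rr,s=cur(); C=p+Rr.apply(OFF)
t=np.linspace(0,2*np.pi,32,endpoint=False)
w=(250,162,280,186)
c=viewer.capture("side"); f=24
im=cv2.resize(c["image"][w[1]:w[3],w[0]:w[2],::-1],None,fx=f,fy=f,interpolation=cv2.INTER_CUBIC)
im=cv2.convertScaleAbs(im,alpha=1.5)
pts=[C+Rr.apply([-.032,0,0])]+[C+Rr.apply([-.029,.0165*np.cos(a),.0165*np.sin(a)]) for a in t]
for k in proj(c,pts): cv2.circle(im,tuple(int(x) for x in (k+.5-[w[0],w[1]])*f),2,(0,0,255),-1)
cv2.imwrite("pics/ac.png",im)
E
```

```text
cell in counter x,y,z mm [-2.82 -1.87 16.55] tilt -0.14 yaw -0.01
[-0.14, -0.01, -0.05, 0.0, -0.1, -0.0]
[-0.24, -0.01, -0.05, 0.0, -0.1, -0.0]
t 26.12 F [5.2 1.3 5. ] M [ 0.06 -0.73  0.02] gap 0.368
Fc [4.4  3.11 4.97] Mc [ 0.31 -0.67  0.02]
```

View pics/ac.png

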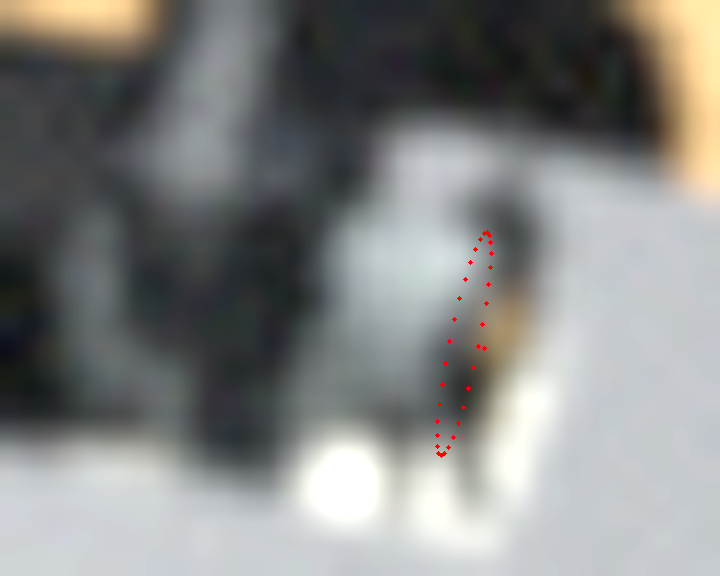

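>>> carry_out:
  moves:
    - [[2.6,0,0.03,-0.02,0,0,0],[2.6,0,0.06,-0.05,0,0,0],[2.6,-0.05,0.06,-0.05,0,0,0],[2.6,-0.1,0.06,-0.05,0,0,0],[2.6,-0.15,0.06,-0.05,0,0,0],[2.6,-0.2,0.06,-0.05,0,0,0],[2.6,-0.25,0.06,-0.05,0,0,0],[2.6,-0.28,0.06,-0.05,0,0,0],[2.6,-0.28,0.06,-0.05,0,0,0],[2.6,-0.28,0.06,-0.05,0,0,0]]

```text
time: 27.0
eef_pos: [0.6367, 0.1206, 0.0369]
tcp_rot: [-0.003, 0.181, 0.984, 0.0]
ft_force: [0.6, 1.1, 6.3]
finger_gap: 0.366
```

```bash
python3 - <<'E'
from ins import *
rows([(-1.5,16.5,0),(-0.5,16.5,0)],y=-2.)
fc()
E
```

```text
cell in counter x,y,z mm [-1.6  -1.65 16.37] tilt -0.33 yaw -0.02
[-0.02, -0.03, -0.01, -0.1, -0.3, -0.0]
[-0.12, -0.03, -0.02, -0.1, -0.3, -0.0]
t 27.0 F [0.6 1.1 6.3] M [ 0.11 -0.12  0.01] gap 0.366
Fc [0.14 1.24 6.26] Mc [ 0.15 -0.08  0.01]
```

>>> carry_out:
  moves:
    - [[2.6,0,-0.02,-0.05,0,0,0],[2.6,0,-0.03,-0.08,0,0,0],[2.6,0,-0.03,-0.08,0,0,0],[3.2,0,-0.03,-0.08,0,0,0],[3.4,0,-0.03,-0.08,0,0,0],[3.6,0,-0.03,-0.08,0,0,0],[3.9,0,-0.03,-0.08,0,0,0],[4.2,0,-0.03,-0.08,0,0,0],[4.5,0,-0.03,-0.08,0,0,0],[4.6,0,-0.03,-0.08,0,0,0]]

```text
time: 27.83
eef_pos: [0.6368, 0.1198, 0.0372]
tcp_rot: [-0.003, 0.181, 0.984, -0.0]
ft_force: [-0.1, -0.4, 0.0]
finger_gap: 0.537
```

```bash
python3 - <<'E'
from snap import *
where();fc()
snap("ad",("side",))
E
```

```text
cell in counter x,y,z mm [-1.25 -2.32 16.7 ] tilt -0.3 yaw -0.02
Fc [ 0.05 -0.41  0.04] Mc [ 0.01  0.02 -0.  ]
```

View pics/ad_side.png

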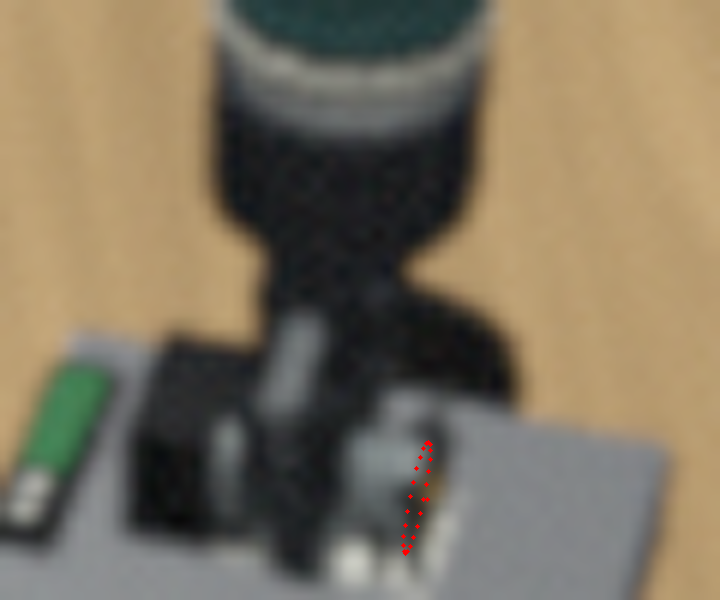

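>>> carry_out:
  moves:
    - [[4.6,0,0.0,-0.3,0,0,0],[4.6,0,0,-0.8,0,0,0],[4.6,0,0,-1.6,0,0,0],[4.6,0,0,-2.8,0,0,0],[4.6,0,0,-4.5,0,0,0],[4.6,0,0,-6.5,0,0,0],[4.6,0,0,-9,0,0,0],[4.6,1,0,-12,0,0,0],[4.6,3,0,-14,0,0,0],[4.6,5,0,-15,0,0,0]]

```text
time: 28.72
eef_pos: [0.5936, 0.1381, 0.1936]
tcp_rot: [0.002, 0.181, 0.983, 0.001]
ft_force: [0.2, 0.9, 0.3]
finger_gap: 0.538
```

```bash
python3 - <<'E'
from snap import *
where();fc()
from station import viewer
a=np.radians(YAW)
t=np.linspace(0,2*np.pi,32,endpoint=False)
Pl=[np.array([.029,.0165*np.cos(k),.0615+.0165*np.sin(k)]) for k in t]+[np.array([.032,0,.0615])]
for n,w,f in(("side",(236,145,286,190),15),("top",(200,140,250,190),12)):
    c=viewer.capture(n)
    im=cv2.resize(c["image"][w[1]:w[3],w[0]:w[2],::-1],None,fx=f,fy=f,interpolation=cv2.INTER_CUBIC)
    im=cv2.convertScaleAbs(im,alpha=1.3)
    for k in proj(c,pose2([CT[0],CT[1],a],Pl)): cv2.circle(im,tuple(int(x) for x in (k+.5-[w[0],w[1]])*f),1,(0,0,255),-1)
    cv2.imwrite(f"pics/ae_{n}.png",im)
E
```

```text
cell in counter x,y,z mm [-48.27  -0.67 173.04] tilt 0.14 yaw -0.06
Fc [-0.16  0.87  0.26] Mc [0.03 0.02 0.03]
```

View pics/ae_side.png

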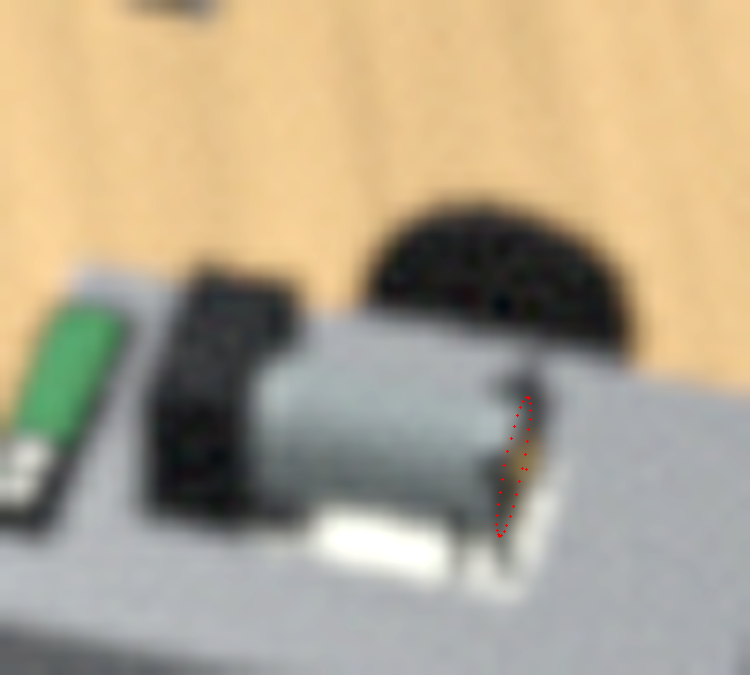

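View pics/ae_top.png

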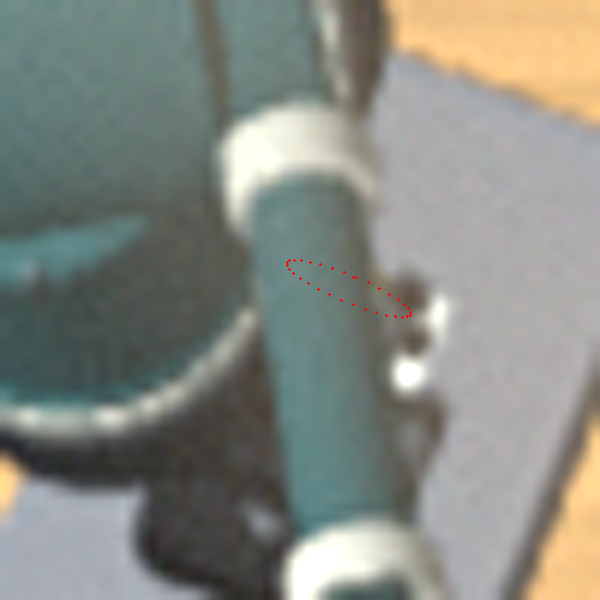

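>>> carry_out:
  moves:
    - [[4.6,3,-3,-1,0,0,0],[4.6,6,-6,-2,0,0,0],[4.6,9,-9,-2,0,0,0],[4.6,10,-12,-2,0,0,0],[4.6,10,-15,-2,0,0,0],[4.6,10,-18,-2,0,0,0],[4.6,10,-21,-2,0,0,0],[4.6,10,-23,-2,0,0,0],[4.6,10,-24,-2,0,0,0],[4.6,10,-24,-2,0,0,0]]

```text
time: 29.65
eef_pos: [0.4123, -0.0527, 0.2085]
tcp_rot: [-0.002, 0.182, 0.983, -0.0]
ft_force: [0.4, 0.2, -0.4]
finger_gap: 0.541
```

```bash
cat > fin.py <<'E'
from snap import *
from station import viewer
import sys,pickle
tag=sys.argv[1]
a=np.radians(YAW); C0=[CT[0],CT[1],a]
caps={}
for n,w,f in(("side",(240,155,280,190),18),("top",(205,145,245,190),13)):
    c=viewer.capture(n); caps[n]=c
    im=cv2.resize(c["image"][w[1]:w[3],w[0]:w[2],::-1],None,fx=f,fy=f,interpolation=cv2.INTER_CUBIC)
    cv2.imwrite(f"pics/{tag}_{n}.png",im)
pickle.dump(caps,open(f"{tag}.pkl","wb"))
E
python3 fin.py af; python3 -c "
from ins import *; print(cur()[0])"
```

```text
[ 0.41301753 -0.05101623  0.20846221]
```

View pics/af_side.png

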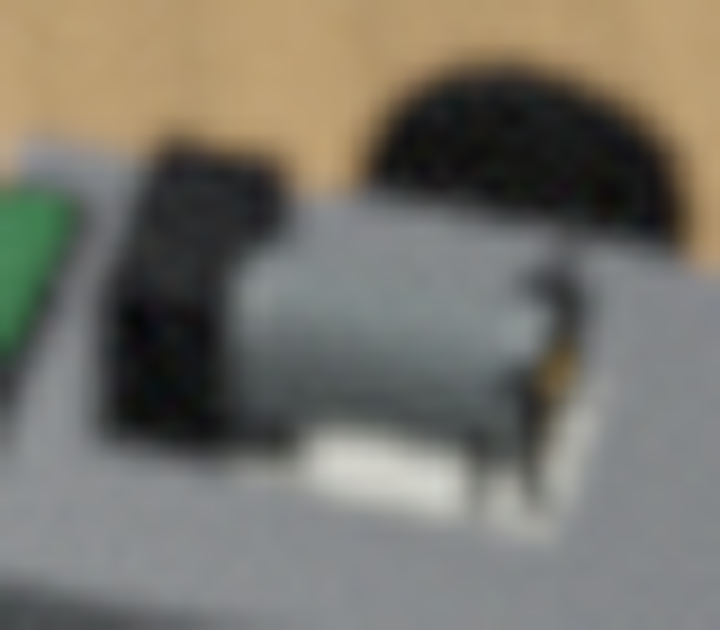

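View pics/af_top.png

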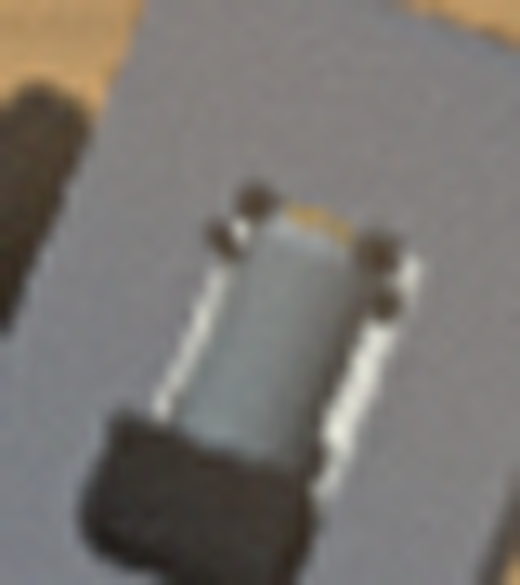

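```bash
python3 - <<'E'
from ins import *
import pickle
caps=pickle.load(open("af.pkl","rb"))
a=np.radians(YAW)
J=[.6363,.1225,a]
t=np.linspace(0,2*np.pi,48,endpoint=False)
for n,w,f in(("side",(240,155,280,190),18),("top",(205,145,245,190),13)):
    c=caps[n]
    im=cv2.resize(c["image"][w[1]:w[3],w[0]:w[2],::-1],None,fx=f,fy=f,interpolation=cv2.INTER_CUBIC)
    im=cv2.convertScaleAbs(im,alpha=1.3)
    for x,col in((29,(0,0,255)),(25,(0,255,255))):
        Pl=[[x/1000,.0165*np.cos(k),.0615+.0165*np.sin(k)] for k in t]
        for k in proj(c,pose2(J,Pl)): cv2.circle(im,tuple(int(v) for v in (k+.5-[w[0],w[1]])*f),1,col,-1)
    for y in(11.5,17.5,-11.5,-17.5):
        L=[[.0255,y/1000,.045+.0289],[.0285,y/1000,.045+.0377],[.029,y/1000,.045]]
        q=((proj(c,pose2(J,L))+.5-[w[0],w[1]])*f).astype(int)
        cv2.polylines(im,[q.reshape(-1,1,2)],False,(255,0,255),1)
    cv2.imwrite(f"pics/ag_{n}.png",im)
E
```

```text
(no output)
```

View pics/ag_side.png

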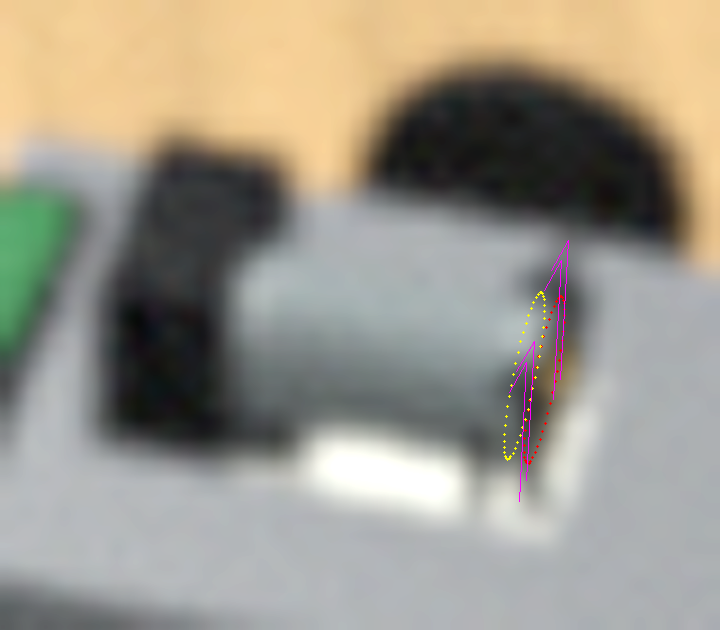

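View pics/ag_top.png

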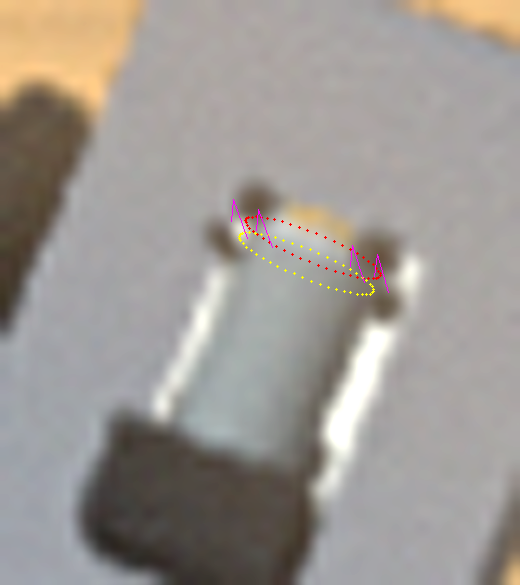

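```bash
python3 - <<'E'
from ins import *
O=np.zeros(3)
rows([(7,60,0),(7,32,0)],y=-1.9,off=O)
E
```

```text
cell in counter x,y,z mm [-147.11 -241.5   163.46] tilt -0.22 yaw -0.08
[-15.42, 23.98, 10.29, 0.0, -0.2, -0.1]
[-15.43, 23.98, 13.09, 0.0, -0.2, -0.1]
t 29.75 F [0.4 0.8 0.5] M [-0.01  0.03  0.01] gap 0.539
```

>>> carry_out:
  moves:
    - [[0,-3,4,0,0,0,0],[0,-6,8,0,0,0,0],[0,-8.5,11.5,1,0,0,0],[0,-10.5,15,2,0,0,0],[0,-12.5,18,3,0,0,0],[0,-14,21,5,0,0,0],[0,-15,23,7,0,-0.2,-0.1],[0,-15.4,24,8.5,0,-0.2,-0.1],[0,-15.4,24,9.5,0,-0.2,-0.1],[0,-15.4,24,9.9,0,-0.2,-0.1]]
  grip_force: 20

```text
time: 30.58
eef_pos: [0.6398, 0.1203, 0.1051]
tcp_rot: [-0.003, 0.178, 0.984, -0.001]
ft_force: [-0.4, 0.3, 0.1]
finger_gap: 0.001
```

```bash
python3 - <<'E'
from ins import *
O=np.zeros(3)
rows([(7,30,0),(7,20,0)],y=-1.9,off=O)
from snap import *
p,Rr,s=cur()
look("side","ah_side",[p,p+Rr.apply([0,0,-.0135])],(235,125,295,185),12)
E
```

```text
cell in counter x,y,z mm [ 4.03 -0.79 60.13] tilt -0.31 yaw 0.25
[-0.31, -0.1, 3.01, -0.2, -0.3, 0.2]
[-0.32, -0.1, 4.01, -0.2, -0.3, 0.2]
t 30.58 F [-0.4  0.3  0.1] M [-0.03  0.03  0.06] gap 0.001
```

View pics/ah_side.png

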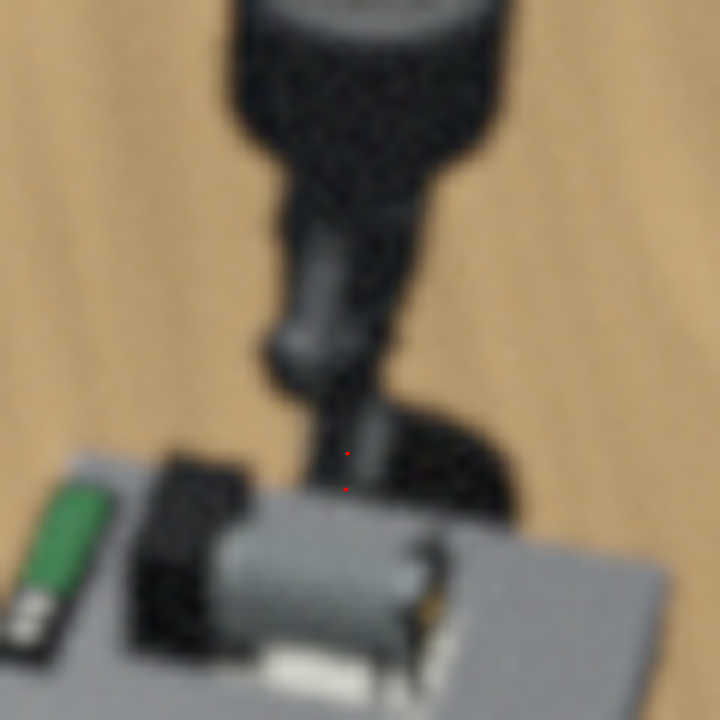

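>>> carry_out:
  moves:
    - [[0,-0.2,-0.1,0.5,0,-0.3,0.2],[0,-0.3,-0.1,1.1,0,-0.3,0.2],[0,-0.3,-0.1,1.6,0,-0.3,0.2],[0,-0.3,-0.1,1.9,0,-0.3,0.2],[0,-0.3,-0.1,2.0,0,-0.3,0.2],[0,-0.3,-0.1,2.1,0,-0.3,0.2],[0,-0.3,-0.1,2.2,0,-0.3,0.2],[0,-0.3,-0.1,2.25,0,-0.3,0.2],[0,-0.3,-0.1,2.3,0,-0.3,0.2],[0,-0.3,-0.1,2.3,0,-0.3,0.2]]

```text
time: 31.47
eef_pos: [0.6439, 0.1166, 0.0856]
tcp_rot: [0.002, 0.182, 0.983, -0.001]
ft_force: [-0.1, 0.1, -1.0]
finger_gap: 0.001
```

```bash
python3 - <<'E'
from ins import *
O=np.zeros(3)
where(O);fc()
from snap import *
p,Rr,s=cur()
look("side","ai_side",[p],(235,125,295,185),12)
E
```

```text
cell in counter x,y,z mm [ 9.2  -2.84 40.57] tilt 0.26 yaw -0.12
Fc [-0.1   0.06 -0.97] Mc [ 0.   -0.01 -0.02]
```

View pics/ai_side.png

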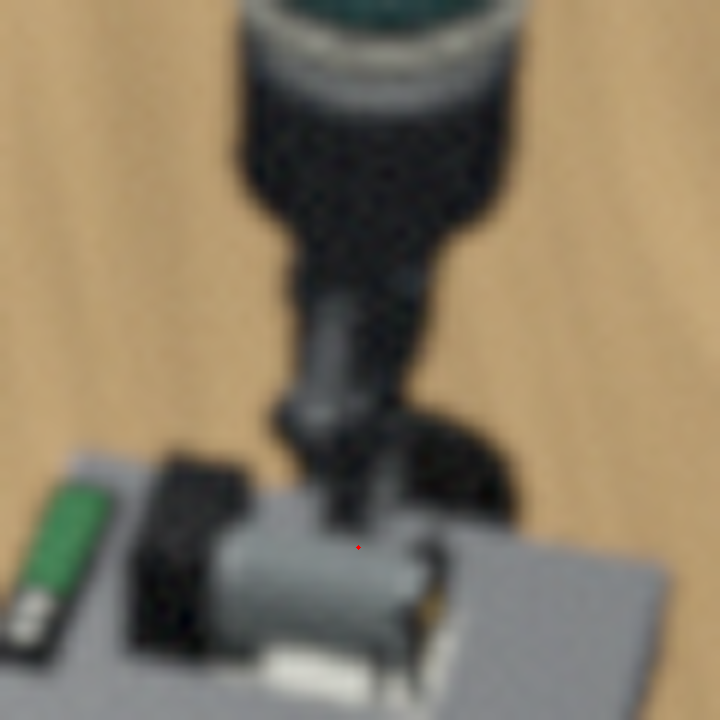

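>>> carry_out:
  moves:
    - [[0,0.1,0.05,0.1,0,0,0],[0,0.2,0.08,0.2,0,0,0],[0,0.2,0.08,0.3,0,0,0],[0,0.2,0.08,0.4,0,0,0],[0,0.2,0.08,0.5,0,0,0],[0,0.2,0.08,0.6,0,0,0],[0,0.2,0.08,0.7,0,0,0],[0,0.2,0.08,0.75,0,0,0],[0,0.2,0.08,0.8,0,0,0],[0,0.2,0.08,0.8,0,0,0]]

```text
time: 32.35
eef_pos: [0.6422, 0.1179, 0.0773]
tcp_rot: [0.002, 0.182, 0.983, -0.001]
ft_force: [-0.3, 0.7, -0.3]
finger_gap: -0.002
```

```bash
python3 - <<'E'
from ins import *
where(np.zeros(3));fc()
E
```

```text
cell in counter x,y,z mm [ 7.12 -2.17 32.33] tilt 0.25 yaw -0.12
Fc [-0.47  0.52 -0.29] Mc [ 0.05 -0.03  0.02]
```

No contact yet; lower further, slowly.

>>> carry_out:
  moves:
    - [[0,0,0,0.06,0,0,0],[0,0,0,0.12,0,0,0],[0,0,0,0.18,0,0,0],[0,0,0,0.24,0,0,0],[0,0,0,0.3,0,0,0],[0,0,0,0.36,0,0,0],[0,0,0,0.42,0,0,0],[0,0,0,0.48,0,0,0],[0,0,0,0.5,0,0,0],[0,0,0,0.5,0,0,0]]

```text
time: 33.18
eef_pos: [0.6422, 0.118, 0.0724]
tcp_rot: [0.002, 0.182, 0.983, -0.001]
ft_force: [-0.4, 0.9, -0.2]
finger_gap: -0.002
```

```bash
python3 - <<'E'
from ins import *
where(np.zeros(3));fc()
E
```

```text
cell in counter x,y,z mm [ 7.16 -2.13 27.39] tilt 0.25 yaw -0.12
Fc [-0.71  0.64 -0.24] Mc [ 0.04 -0.04  0.02]
```

>>> carry_out:
  moves:
    - [[0,0,0,0.06,0,0,0],[0,0,0,0.12,0,0,0],[0,0,0,0.18,0,0,0],[0,0,0,0.24,0,0,0],[0,0,0,0.3,0,0,0],[0,0,0,0.36,0,0,0],[0,0,0,0.42,0,0,0],[0,0,0,0.45,0,0,0],[0,0,0,0.45,0,0,0],[0,0,0,0.45,0,0,0]]

```text
time: 34.02
eef_pos: [0.6424, 0.118, 0.0683]
tcp_rot: [0.002, 0.182, 0.983, -0.001]
ft_force: [-0.4, 0.2, 2.0]
finger_gap: -0.004
```

```bash
python3 - <<'E'
from ins import *
where(np.zeros(3));fc()
from snap import *
p,Rr,s=cur()
look("side","aj_side",[p],(235,125,295,185),12)
E
```

```text
cell in counter x,y,z mm [ 7.25 -2.04 23.31] tilt 0.26 yaw -0.11
Fc [-0.49  0.04  1.97] Mc [-0.09  0.26  0.04]
```

View pics/aj_side.png

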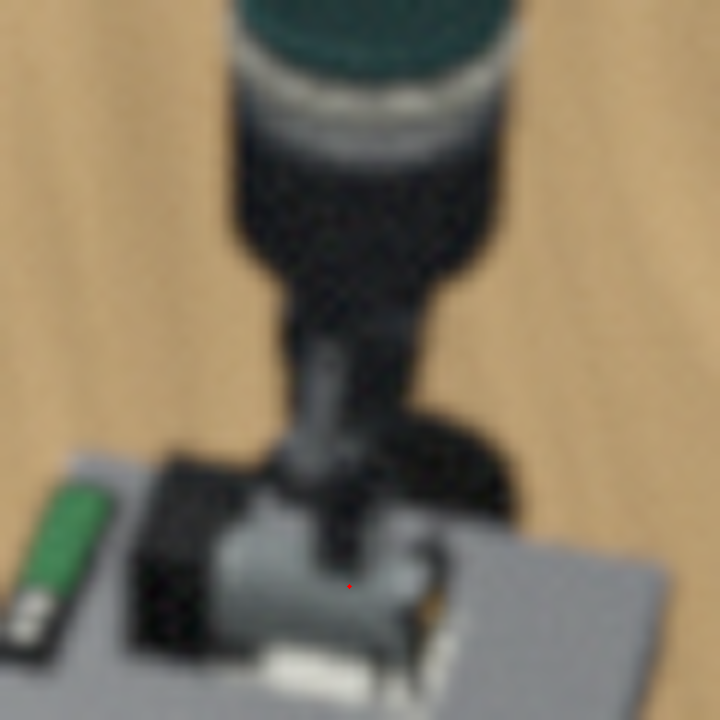

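>>> carry_out:
  moves:
    - [[0,0,0,0.04,0,0,0],[0,0,0,0.08,0,0,0],[0,0,0,0.12,0,0,0],[0,0,0,0.16,0,0,0],[0,0,0,0.2,0,0,0],[0,0,0,0.2,0,0,0],[0,0,0,0.2,0,0,0],[0,0,0,0.2,0,0,0],[0,0,0,0.2,0,0,0],[0,0,0,0.2,0,0,0]]

```text
time: 34.9
eef_pos: [0.6425, 0.1182, 0.0681]
tcp_rot: [0.002, 0.181, 0.983, -0.001]
ft_force: [-4.7, 0.0, 12.3]
finger_gap: 0.0
```

```bash
python3 - <<'E'
from ins import *
where(np.zeros(3));fc()
E
```

```text
cell in counter x,y,z mm [ 7.34 -1.82 23.14] tilt 0.28 yaw -0.11
Fc [-4.37 -1.64 12.3 ] Mc [-0.32  0.88  0.02]
```

>>> carry_out:
  moves:
    - [[0,0,0,-0.3,0,0,0],[0,0,0,-0.8,0,0,0],[0,0,0,-2,0,0,0],[0,0,0,-4,0,0,0],[0,0,0,-7,0,0,0],[0,0,0,-10,0,0,0],[0,3,-3,-12,0,0,0],[0,6,-6,-13,0,0,0],[0,9,-9,-13,0,0,0],[0,12,-12,-13,0,0,0]]

```text
time: 35.73
eef_pos: [0.4942, 0.052, 0.1974]
tcp_rot: [0.004, 0.181, 0.983, -0.0]
ft_force: [0.4, -0.3, 0.3]
finger_gap: 0.006
```

>>> carry_out:
  moves:
    - [[0,3,-3,0,0,0,0],[0,3,-6,0,0,0,0],[0,3,-9,0,0,0,0],[0,3,-12,0,0,0,0],[0,3,-14,0,0,0,0],[0,3,-14,0,0,0,0],[0,3,-14,0,0,0,0],[0,3,-14,0,0,0,0],[0,3,-14,0,0,0,0],[0,3,-14,0,0,0,0]]

```text
time: 36.57
eef_pos: [0.4169, -0.0669, 0.1955]
tcp_rot: [0.002, 0.181, 0.984, -0.001]
ft_force: [-0.1, 0.5, 0.1]
finger_gap: -0.003
```

```bash
python3 fin.py ak; python3 - <<'E'
import pickle,cv2,numpy as np
a=pickle.load(open("af.pkl","rb"));b=pickle.load(open("ak.pkl","rb"))
for n,w in(("side",(240,155,280,190)),("top",(205,145,245,190))):
    d=np.abs(a[n]["image"].astype(int)-b[n]["image"])[w[1]:w[3],w[0]:w[2]].mean(2);print(n,d.max().round(1),d.mean().round(2))
t=b["top"]["image"][:,:,::-1];s=b["side"]["image"][:,:,::-1]
cv2.imwrite("pics/ak_full.png",cv2.resize(np.vstack([s[60:350],t[60:290]]),None,fx=1.1,fy=1.1))
E
```

```text
side 15.0 1.65
top 22.0 1.75
```

View pics/ak_top.png

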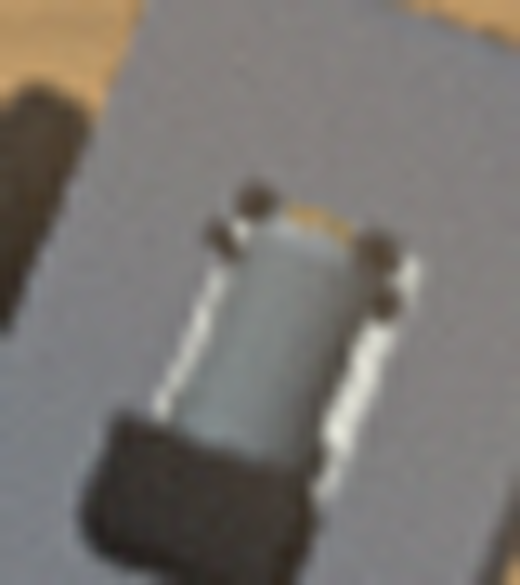

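View pics/ak_side.png

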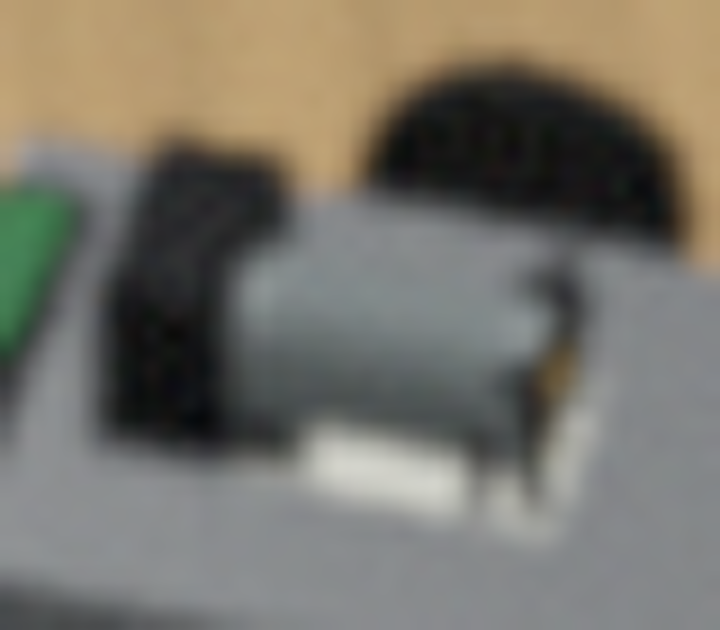

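View pics/ak_full.png

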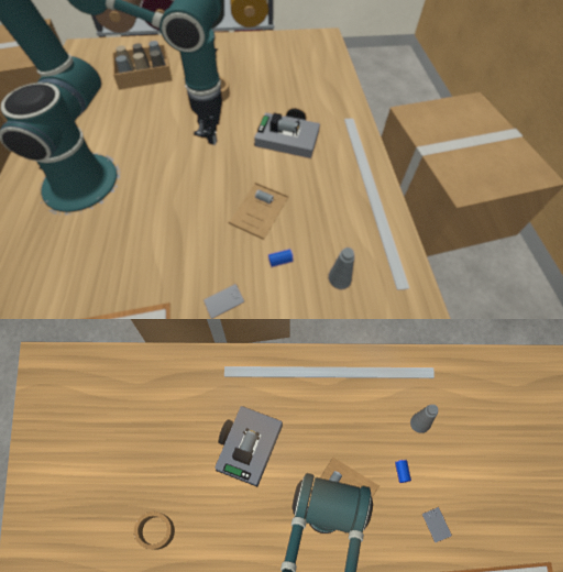

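```bash
python3 -c "
from station import order,status
order.job_done(); print(status.observe()['time'])"
```

```text
the job is handed in; nothing more can be done
the job is handed in; nothing more can be done
```

The thick cell is in the battery bay and I handed the job in at about 37 s of the 58 s allowed; no verdict was reported.

**What I did:** I picked the thick cell from the tray at top-view pixel (325,219). It was told from the thin cell at (303,206) by size and from the blue look-alike at (366,198) by colour. I tilted it about 40°, fed the flat end under the hood and pushed it onto the spring. The spring force was about 7 N, with brief readings of about 10 N while a finger seemed to be touching a rail end. I then brought the nub end down to the bay floor, eased the cell forward under the catches, released it and backed off.

**Last checks:**
- A closed-finger press near the nub end was commanded 2 mm down. It met a hard stop after about 0.2 mm at 12 N, so the cell was already all the way down.
- Both camera views show the cell level and under the hood, with the front of its body at the home position and the catch tips over its front edge.
- The bay looks the same in pictures taken before and after the press, and the arm is clear of it.
- The thin cell, blue cell, cone, cover and tape look to be where they started; I judged this by eye.

**What disagreed:**
- With the jaws about 33 mm apart, the fingertips were 13–15 mm behind the reported tool point, not 17 mm ahead. The first grasp height was too high, so I found the right one by stepping down with test closes.
- The cameras and the spring force disagreed by up to 3 mm on how far the cell was in. I trusted the spring force.
- The cameras cannot resolve the last millimetre at the catches. That they hold rests on the press test and the front-edge position in the pictures.

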